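Scrub out the dye mugs and hang them up

ROBOT

A 6-joint arm with a two-finger parallel gripper is mounted at the origin on the work surface. World frame = base frame: x ahead of the robot, y to its left, z up, the work surface at z = 0. Lengths are in m, angles in rad, forces in N, time in s.
With the tool pointing down it reaches from about 0.25 to 0.725 m from the base axis. Payload 4 kg.
Tool frame: the origin (TCP) lies on the centre line of the jaws, within the pads' length; the fingertips stand 22 mm ahead of it and the grasp point (between the pads) lies 3 mm ahead of it (bot.tip_reach is the distance from the TCP to the fingertips, in m); z points along the fingers, y is the line along which they close (so a half turn about z gives the same grasp; the last joint's range is limited). The gripper opens to 85 mm and grips with 20 to 120 N. Pads are 22 mm wide; open, the fingers measure 114 mm over their backs; the gripper's body (76 mm by 85 mm) begins 54 mm behind the grasp point. The pads swing forward as they close: fully open they stand 13 mm farther back than shut.
Start: joints at [-1.255, 0.241, 0.005, 1.335, 0, 1.571], TCP at [0.155, -0.475, 0.253] pointing down, gripper open.
Joint ranges: [-2.72, 2.72], [-1.05, 1.87], [-1.09, 1.28], [-1.99, 2.15], [-1.42, 1.44], [-3.14, 3.14]. Speed limits (rad/s): [2.79, 2.79, 3.14, 3.14, 3.14, 3.14].

INTERFACE

Orientations are given as a unit quaternion [x, y, z, w].
In Python, from workcell import bot gives the robot as it stands. The module is installed in compiled form; this text tells all that it offers.
- The arm moves only by the tool apply_moves, never from a script. Its argument "commands" is a list of rows, each a list of 4 numbers: the shift along the tool's x, y, z scaled (see below), then the turn about the tool's z scaled (see below). In form: [[tx, ty, tz, roll], ...]. A call has exactly 5 rows; each row shifts and turns the commanded pose from where the row before left it, along the tool's axes as they then stand; what a row does not reach is not made up. The controller multiplies each number of a shift by 20 mm and each number of a turn by 60 degrees. A row lasts 1/12 s, in which the tool goes at most 41.7 mm and 7.16 degrees, less where a joint would pass 70% of its speed; a pose out of reach is approached as far as the arm can. A call with a number of a shift or a turn outside -1 to 1 is refused whole. A call with a gripper value outside its range is refused whole. "claw" is the closure, from 0 (fully open) to 1 (shut), set as the call begins (left out, the last holds). The fingers move at their own pace and stop on an object; the grip force is fixed at half the most. Time passes only in rows, so rows that do not move let the fingers close, or fill a call up. It gives the time, the measured TCP pose, the force, the opening and the grip force at its end, in the units of the state.
- bot.get_obs(): the state, without advancing time (a new reading comes with each control period).
- bot.camera(name): name is "scene" or "top"; returns a dict with "image" (384x512x3 uint8, blue, green, red), "camera_matrix" (3x3 intrinsics, pixels), "R" (3x3) and "t" (3): a world point X has camera coordinates R X + t. Camera axes: x right, y down, z forward; pixel columns grow to the right and rows downward; lengths in m; the calibration is good to about 2 mm. A picture is of the moment at which its call begins. There is no depth.
- bot.job_done(): hands the job in; it is judged then, once.
The state is a dict: "clock": time; "joint_pos": joint angles; "joint_vel": joint speeds; "tau": joint torques, N m; "eef_pos": TCP position; "tool_rot": TCP orientation; "ft_force": force on the tool from outside, world axes, zero at the start; "ft_torque": the same for the moment, N m; "grip_width": finger opening in m; "grasp_force": force on a finger pad.
Only numpy, scipy, OpenCV 4.12 (cv2) and the standard library are available. Lean on these libraries where they do the work, as an engineer would, in place of code of your own. Each camera call takes 0.05 s, during which the arm holds its last target. There are 200 camera calls.

TASK

Clean up the two or three leather-dye mugs on the bench: take the bottle brush from its canister and scrub out each mug where it stands, pushing the brush down until it presses on the mug's floor, drawing it up to near the rim and pushing it down to the floor again, and go from the palest stain to the darkest so that no dark dye is carried into a paler mug. Then stand the brush back in its canister and hang every mug by its handle on the rail, each on a hook of its own. Leave the shoe last, the polish tin and the hammer where they are.

Things in the scene. Friction and masses are not known exactly. Their poses are not given: they have to be found in the camera images.
- mug_pale: white enamelled mug, navy rim and handle, stained pale straw yellow (the palest) inside and in runs below the rim. 64 mm outer diameter, 90 high, walls 3, floor 4 mm thick; about 0.2 kg. Origin: centre of its underside; z up its axis to the mouth; x points out to the handle. Starts standing on the bench; None if absent. Let go on a hook it swings down, mouth sideways, and sways a while
- mug_pale_handle (a point): centre of the opening in that mug's handle (x 45.5, y 0, z 47 mm in the mug's frame, axes as the mug's); None if absent. The handle is a stiff strap loop in the mug's xz plane, 12 mm wide (y), 4 mm thick; its opening reaches from x = 32 to 60 mm and z = 24 to 70 mm; its outer face is at x = 64 mm
- mug_tan: white enamelled mug, navy rim and handle, stained mid tan inside and in runs below the rim. 64 mm outer diameter, 90 high, walls 3, floor 4 mm thick; about 0.2 kg. Origin: centre of its underside; z up its axis to the mouth; x points out to the handle. Starts standing on the bench; None if absent. Let go on a hook it swings down, mouth sideways, and sways a while
- mug_tan_handle (a point): centre of the opening in that mug's handle (x 45.5, y 0, z 47 mm in the mug's frame, axes as the mug's); None if absent. The handle is a stiff strap loop in the mug's xz plane, 12 mm wide (y), 4 mm thick; its opening reaches from x = 32 to 60 mm and z = 24 to 70 mm; its outer face is at x = 64 mm
- mug_dark: white enamelled mug, navy rim and handle, stained very dark brown (the darkest) inside and in runs below the rim. 64 mm outer diameter, 90 high, walls 3, floor 4 mm thick; about 0.2 kg. Origin: centre of its underside; z up its axis to the mouth; x points out to the handle. Starts standing on the bench; None if absent. Let go on a hook it swings down, mouth sideways, and sways a while
- mug_dark_handle (a point): centre of the opening in that mug's handle (x 45.5, y 0, z 47 mm in the mug's frame, axes as the mug's); None if absent. The handle is a stiff strap loop in the mug's xz plane, 12 mm wide (y), 4 mm thick; its opening reaches from x = 32 to 60 mm and z = 24 to 70 mm; its outer face is at x = 64 mm
- brush: bottle brush 220 mm long, 0.09 kg: cream bristle head 33 mm in diameter, 65 long, flat at the end (acts as rigid); 6 mm wire stem; square wooden handle 18 x 18 mm, from 135 to 220 mm above the head's end. Origin: centre of the head's flat end; z along the brush to the handle's top; x, y square to the handle's faces. Starts upright, head down, in its canister
- brush_tip (a point): centre of the flat lower end of the bristle head (the brush's origin)
- holder: steel brush canister fixed to the bench, open at the top: 100 mm high, 44 mm wide inside, flaring to 52 mm over its top 15 mm, floor 5 mm thick, foot disc 72 mm in diameter. Origin: centre of its underside, z up. The end of the brush standing in it is 5 mm above the bench
- rack: dark steel hanging rail fixed to the bench. Origin: on the bench under the rail's middle; z up; y along the rail; hooks point along -x. The 12 mm round rail is 180 mm high, between 16 mm posts at y = -250 and +250 mm with feet 150 (x) x 30 x 12 mm. Three bright steel hooks leave it level at y = +145, 0, -145 mm
- hook1 (a point): point on the axis of the hook at rack y = +145 mm, 78 mm out from the rail's axis, 180 mm above the bench, axes as the rack's; a good place for a mug's handle. The hook is 8 mm round bar, level from the rail to 28 mm beyond this point (along -x), then its axis rises 12 mm over the last 11 mm to a rounded end (top 196 mm above the bench)
- hook2 (a point): point on the axis of the hook at rack y = 0 mm, 78 mm out from the rail's axis, 180 mm above the bench, axes as the rack's; a good place for a mug's handle. The hook is 8 mm round bar, level from the rail to 28 mm beyond this point (along -x), then its axis rises 12 mm over the last 11 mm to a rounded end (top 196 mm above the bench)
- hook3 (a point): point on the axis of the hook at rack y = -145 mm, 78 mm out from the rail's axis, 180 mm above the bench, axes as the rack's; a good place for a mug's handle. The hook is 8 mm round bar, level from the rail to 28 mm beyond this point (along -x), then its axis rises 12 mm over the last 11 mm to a rounded end (top 196 mm above the bench)
- last: white plastic shoe last, about 235 mm long, 74 wide, 102 high, loose; a bystander. Origin: centre of its underside, toe to -x
- tin: flat round polish tin, dark with a red lid, 83 mm diameter, 30 mm high, loose; a bystander. Origin: centre of its underside
- hammer: hammer with wooden handle, 240 mm long, lying flat, loose; a bystander. Origin: under the middle of its length, head towards +x

How it is judged:
On the way, in this order (a step that is already met when the one before it is completed fails the run):
1. the brush is pushed down inside the palest (straw-yellow) mug until its bristles press on the mug's floor, the mug standing upright (horizontal distance between brush_tip and mug_pale below 0.022 m and angle between mug_pale's own z axis and vertical below 0.25 rad and z of brush_tip in the frame of mug_pale below 0.014 m and contact force between brush and mug_pale above 0.3 N), for 0.1 s.
2. the brush is drawn up inside the palest (straw-yellow) mug, its end at least half way up the mug (horizontal distance between brush_tip and mug_pale below 0.022 m and angle between mug_pale's own z axis and vertical below 0.25 rad and z of brush_tip in the frame of mug_pale between 0.045 and 0.09 m), for 0.1 s.
3. the brush is pushed down onto the floor of the palest (straw-yellow) mug a second time (all of step 1), for 0.1 s.
4. the brush is pushed down inside the tan mug until its bristles press on the mug's floor, the mug standing upright (horizontal distance between brush_tip and mug_tan below 0.022 m and angle between mug_tan's own z axis and vertical below 0.25 rad and z of brush_tip in the frame of mug_tan below 0.014 m and contact force between brush and mug_tan above 0.3 N), for 0.1 s.
5. the brush is drawn up inside the tan mug, its end at least half way up the mug (horizontal distance between brush_tip and mug_tan below 0.022 m and angle between mug_tan's own z axis and vertical below 0.25 rad and z of brush_tip in the frame of mug_tan between 0.045 and 0.09 m), for 0.1 s.
6. the brush is pushed down onto the floor of the tan mug a second time (all of step 4), for 0.1 s.
7. the brush is pushed down inside the dark brown mug until its bristles press on the mug's floor, the mug standing upright (horizontal distance between brush_tip and mug_dark below 0.022 m and angle between mug_dark's own z axis and vertical below 0.25 rad and z of brush_tip in the frame of mug_dark below 0.014 m and contact force between brush and mug_dark above 0.3 N), for 0.1 s.
8. the brush is drawn up inside the dark brown mug, its end at least half way up the mug (horizontal distance between brush_tip and mug_dark below 0.022 m and angle between mug_dark's own z axis and vertical below 0.25 rad and z of brush_tip in the frame of mug_dark between 0.045 and 0.09 m), for 0.1 s.
9. the brush is pushed down onto the floor of the dark brown mug a second time (all of step 7), for 0.1 s.
At the end, for the whole second after the job is handed in: Every mug present hangs on the rail with a hook's bar through the opening of its handle, each mug on its own hook (handles more than 105 mm apart), and the brush stands released in its canister, its head's end within 10 mm of the canister's floor, leaning less than 0.25 rad (((x of hook1 in the frame of mug_pale between 0.032 and 0.062 m and z of hook1 in the frame of mug_pale between 0.024 and 0.071 m and y of hook1 in the frame of mug_pale between -0.045 and 0.045 m) or (x of hook2 in the frame of mug_pale between 0.032 and 0.062 m and z of hook2 in the frame of mug_pale between 0.024 and 0.071 m and y of hook2 in the frame of mug_pale between -0.045 and 0.045 m) or (x of hook3 in the frame of mug_pale between 0.032 and 0.062 m and z of hook3 in the frame of mug_pale between 0.024 and 0.071 m and y of hook3 in the frame of mug_pale between -0.045 and 0.045 m)) and ((x of hook1 in the frame of mug_tan between 0.032 and 0.062 m and z of hook1 in the frame of mug_tan between 0.024 and 0.071 m and y of hook1 in the frame of mug_tan between -0.045 and 0.045 m) or (x of hook2 in the frame of mug_tan between 0.032 and 0.062 m and z of hook2 in the frame of mug_tan between 0.024 and 0.071 m and y of hook2 in the frame of mug_tan between -0.045 and 0.045 m) or (x of hook3 in the frame of mug_tan between 0.032 and 0.062 m and z of hook3 in the frame of mug_tan between 0.024 and 0.071 m and y of hook3 in the frame of mug_tan between -0.045 and 0.045 m)) and ((x of hook1 in the frame of mug_dark between 0.032 and 0.062 m and z of hook1 in the frame of mug_dark between 0.024 and 0.071 m and y of hook1 in the frame of mug_dark between -0.045 and 0.045 m) or (x of hook2 in the frame of mug_dark between 0.032 and 0.062 m and z of hook2 in the frame of mug_dark between 0.024 and 0.071 m and y of hook2 in the frame of mug_dark between -0.045 and 0.045 m) or (x of hook3 in the frame of mug_dark between 0.032 and 0.062 m and z of hook3 in the frame of mug_dark between 0.024 and 0.071 m and y of hook3 in the frame of mug_dark between -0.045 and 0.045 m)) and horizontal distance between mug_pale_handle and mug_tan_handle above 0.105 m and horizontal distance between each of mug_pale_handle, mug_tan_handle and mug_dark_handle above 0.105 m and horizontal distance between brush_tip and holder below 0.012 m and z of brush_tip in the frame of holder below 0.015 m and angle between brush's own z axis and vertical below 0.25 rad and linear speed of brush below 0.05 m/s); the robot touches nothing.
It fails at once if the white shoe last is moved more than 30 mm (distance of last from where it was at the start of the episode above 0.03 m).
It fails at once if the polish tin is moved more than 30 mm (distance of tin from where it was at the start of the episode above 0.03 m).
It fails at once if the hammer is moved more than 30 mm (distance of hammer from where it was at the start of the episode above 0.03 m).
Of mug_pale, mug_tan, mug_dark only 2 to 3 are there at a start; the rules pass over those that are not, and their reading is None.
At some moment in a run one of mug_pale, mug_tan, mug_dark may be knocked a few centimetres aside while the robot is not near it.
It also fails if it takes over 210 s, if anything falls off the work surface, if the arm or the gripper's body presses on something with over 40 N, if the wrist force passes 120 N, or if a joint passes its speed limit or range.

## Working session

There is one attempt and no reset: what is moved stays moved. The work goes in short steps, Python scripts to look and compute and a tool call to move; the robot and the scene stay as the last step left them, time stands still between calls to the robot, and variables do not carry over. Pictures are saved under pics/ and viewed, at most 14 in all, crops included, and the job is handed in when it is done.

Besides the shell and the picture viewer there is one more tool, called by a JSON object that holds its "fn" and its "kwargs", one argument or row to a line. apply_moves: Moves the arm, as the interface text tells. Shifts and turns lie within -1 to 1; 1 stands for 20 mm of shift or 60 degrees of turn. Its arguments: {"type":"object","properties":{"commands":{"type":"array","items":{"type":"array","items":{"type":"number","minimum":-1,"maximum":1}}},"claw":{"type":"number"}},"required":["commands"]}

```bash
mkdir -p pics
python3 - <<'E'
from workcell import bot
import cv2,pickle
o=bot.get_obs();print(o)
for n in("scene","top"):
    c=bot.camera(n);cv2.imwrite(f"pics/{n}0.png",cv2.resize(c["image"],(800,600),interpolation=cv2.INTER_CUBIC));pickle.dump(c,open(f"{n}0.pkl","wb"))
    print(n,c["camera_matrix"],c["R"],c["t"])
E
```

```text
{'clock': 0.0, 'joint_pos': array([-1.25500309e+00,  2.41442898e-01,  3.69780775e-03,  1.33518509e+00,
        1.95496643e-05,  1.57079369e+00]), 'joint_vel': array([ 0.00135057,  0.00116176,  0.0001627 , -0.00177969, -0.00039451,
       -0.00188712]), 'tau': array([-4.64331570e-04, -3.72319436e+01,  2.52406508e+01,  1.68948137e-02,
        4.15154238e-05,  8.95971297e-07]), 'eef_pos': array([ 0.15510644, -0.47471006,  0.25238788]), 'tool_rot': array([ 9.87559438e-01,  1.57242543e-01, -1.58110614e-04, -1.05519316e-03]), 'ft_force': array([0.67244058, 0.5277163 , 0.51082052]), 'ft_torque': array([ 0.01751733, -0.04929904,  0.01709436]), 'grasp_force': 0.0, 'grip_width': 0.08554305985870031}
scene [[370.63623349   0.         259.99328951]
 [  0.         370.63623349 188.97646522]
 [  0.           0.           1.        ]] [[-0.18739371  0.982274   -0.00462405]
 [ 0.65998998  0.1224205  -0.74123306]
 [-0.72752789 -0.14195424 -0.67123183]] [ 0.10566114 -0.23831551  1.55223347]
top [[388.31446109   0.         255.24048831]
 [  0.         388.31446109 190.87452434]
 [  0.           0.           1.        ]] [[-0.00143665 -0.99998272 -0.00570095]
 [-0.98326637  0.00245112 -0.1821572 ]
 [ 0.18216803  0.00534385 -0.98325289]] [0.01953518 0.5702478  1.11123693]
```

View pics/scene0.png

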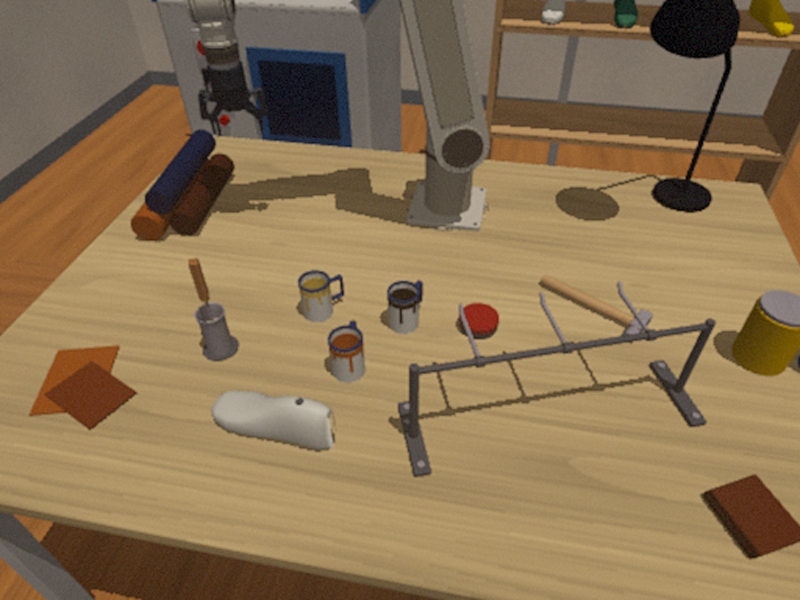

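View pics/top0.png

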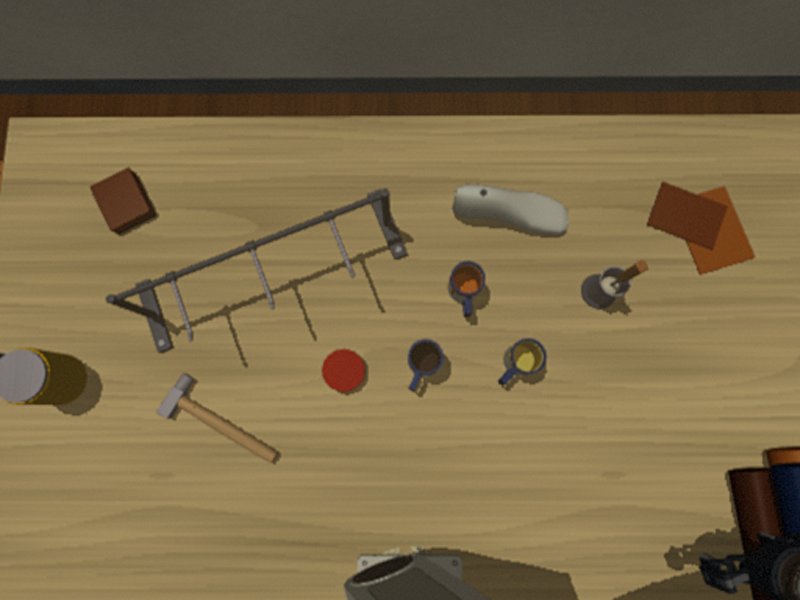

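The scene view shows pale at (318,295), dark at (404,305), tan at (347,350), and the canister with brush at (212,310). The top view shows pale at (527,357), dark at (425,358), tan at (467,280) and the canister at (603,290). All three mugs are present. I'll enlarge these for measurement.

```bash
cat > h.py <<'E'
import numpy as np,cv2,pickle
from workcell import bot
from scipy.spatial.transform import Rotation as Ro
def ray(c,u,v,z):
    "world point on plane z seen at native pixel u,v"
    d=c["R"].T@np.linalg.solve(c["camera_matrix"],[u,v,1]);o=-c["R"].T@c["t"]
    return o+d*(z-o[2])/d[2]
def proj(c,X):
    p=c["camera_matrix"]@(c["R"]@np.asarray(X,float)+c["t"]);return p[:2]/p[2]
def tri(cs,uvs):
    P=[c["camera_matrix"]@np.c_[c["R"],c["t"]] for c in cs]
    X=cv2.triangulatePoints(P[0],P[1],np.float64(uvs[0]),np.float64(uvs[1]))[:,0];return X[:3]/X[3]
def crop(im,x0,y0,w,h,k,fn):
    cv2.imwrite(fn,cv2.resize(im[y0:y0+h,x0:x0+w],None,fx=k,fy=k,interpolation=cv2.INTER_CUBIC))
def plan(target,o=None):
    "remaining shift to target in tool units (x,y,z), yaw of tool y in deg"
    o=o or bot.get_obs();R=Ro.from_quat(o["tool_rot"]).as_matrix()
    print("tcp",o["eef_pos"].round(4),"toolx",R[:,0].round(3),"tooly",R[:,1].round(3),"t",o["clock"],"F",o["ft_force"].round(1))
    print("units",(R.T@(np.asarray(target)-o["eef_pos"])/0.02).round(2))
E
python3 - <<'E'
from h import *
t=pickle.load(open("top0.pkl","rb"));s=pickle.load(open("scene0.pkl","rb"))
crop(t["image"],255,155,165,105,4.8,"pics/t1.png")
crop(s["image"],115,155,165,105,4.8,"pics/s1.png")
crop(t["image"],60,110,210,130,3.8,"pics/t2.png")
E
```

```text
(no output)
```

View pics/t1.png

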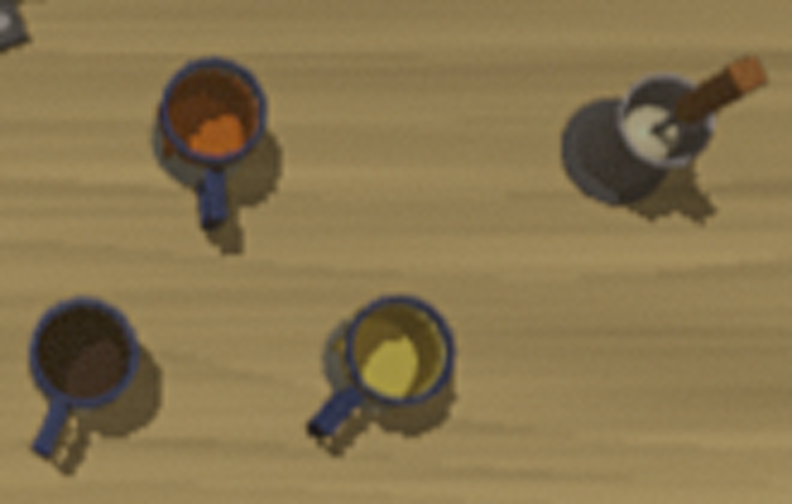

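View pics/s1.png

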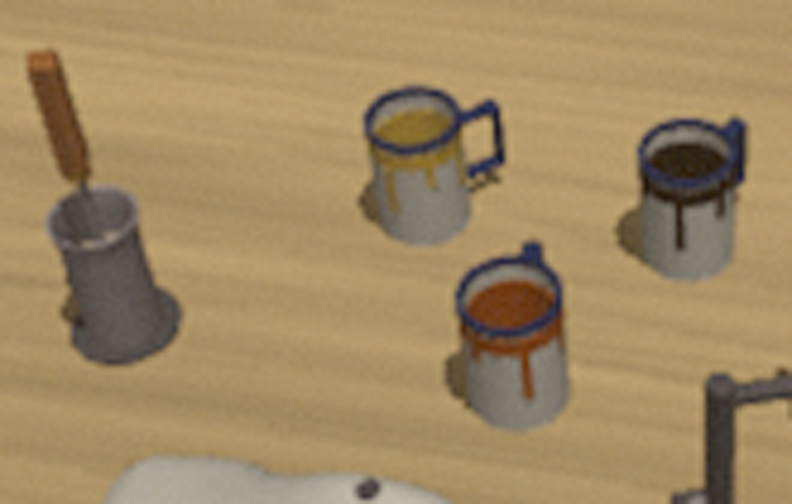

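View pics/t2.png

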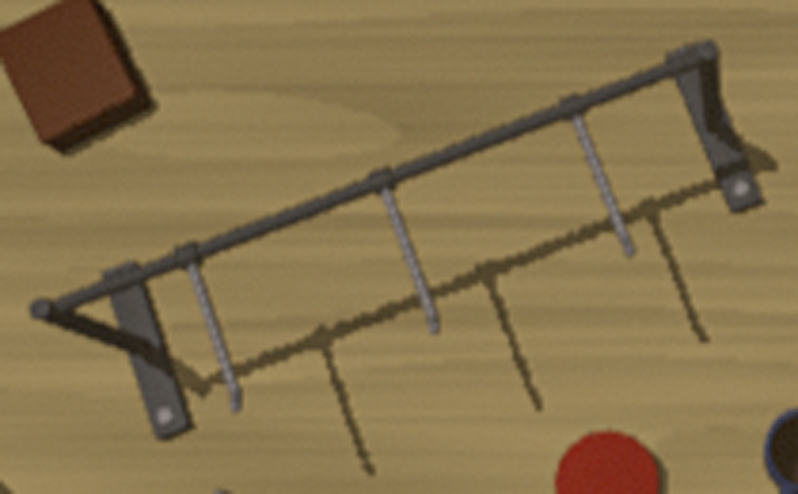

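In the top crop the rim centres are pale (400,350), tan (213,109), dark (84,352), the canister mouth is (667,122) and the brush top is (748,73). The rail ends are at (42,308) and (715,50) in the rail crop, with hook roots (190,255), (382,178), (573,103) and hook tips (236,402), (434,326), (630,250).

Run:
```python
from h import *
t=pickle.load(open("top0.pkl","rb"));s=pickle.load(open("scene0.pkl","rb"))
T1=lambda p:(255+(p[0]+.5)/4.8-.5,155+(p[1]+.5)/4.8-.5)
S1=lambda p:(115+(p[0]+.5)/4.8-.5,155+(p[1]+.5)/4.8-.5)
T2=lambda p:(60+(p[0]+.5)/3.8-.5,110+(p[1]+.5)/3.8-.5)
for n,a,b,h,g in [("pale",(400,350),(413,120),(322,424),(492,105)),("tan",(213,109),(509,296),(212,220),(533,248)),("dark",(84,352),(687,153),(42,447),(737,125))]:
    A=ray(t,*T1(a),.09);B=ray(s,*S1(b),.09);H=ray(t,*T1(h),.073);G=ray(s,*S1(g),.073)
    M=(A+B)/2
    for q in(H-A,G-B):print(n,A[:2].round(4),B[:2].round(4),"dir deg",np.degrees(np.arctan2(q[1],q[0])).round(1),np.hypot(*q[:2]).round(4))
print("brush top",tri([t,s],[T1((748,73)),S1((43,60))]).round(4))
print("can",ray(t,*T1((667,122)),.1).round(4),ray(s,*S1((94,218)),.1).round(4))
a,b=ray(t,*T2((42,308)),.18),ray(t,*T2((715,50)),.18);print("rail",a.round(4),b.round(4),np.hypot(*(a-b)[:2]),((a+b)/2).round(4))
r=[ray(t,*T2(p),.18) for p in[(190,255),(382,178),(573,103)]];k=[ray(t,*T2(p),.192) for p in[(236,404),(434,328),(630,252)]]
for x,y in zip(r,k):print(x[:2].round(4),y[:2].round(4),np.degrees(np.arctan2(*(y-x)[1::-1])).round(1),np.hypot(*(y-x)[:2]).round(4))
# scene: rail end check, 800x600 pixels
for p in[(414,371),(709,323)]:print("scene rail",ray(s,p[0]/1.5625,p[1]/1.5625,.18).round(4))
for p in[(462,308),(542,296),(620,287)]:print("scene tip",ray(s,p[0]/1.5625,p[1]/1.5625,.192).round(4))
plan([0.5,0,.3])
```

```text
pale [ 0.4567 -0.2169] [ 0.4563 -0.2141] dir deg 133.5 0.0618
pale [ 0.4567 -0.2169] [ 0.4563 -0.2141] dir deg 136.9 0.06
tan [ 0.6032 -0.1094] [ 0.6015 -0.108 ] dir deg 179.8 0.0655
tan [ 0.6032 -0.1094] [ 0.6015 -0.108 ] dir deg -178.3 0.0587
dark [ 0.4559 -0.0296] [ 0.4554 -0.0275] dir deg 155.6 0.0605
dark [ 0.4559 -0.0296] [ 0.4554 -0.0275] dir deg 155.4 0.0582
brush top [ 0.5917 -0.3792  0.2249]
can [ 0.5923 -0.3804  0.1   ] [ 0.5932 -0.3765  0.1   ]
rail [0.5484 0.5105 0.18  ] [0.7373 0.038  0.18  ] 0.5089256051059231 [0.6428 0.2742 0.18  ]
[0.5863 0.4089] [0.4789 0.3656] -158.0 0.1158
[0.6421 0.2754] [0.5314 0.2316] -158.4 0.1191
[0.6975 0.1401] [0.5849 0.0967] -158.9 0.1208
scene rail [0.7317 0.0451 0.18  ]
scene rail [0.5387 0.5107 0.18  ]
scene tip [0.5904 0.102  0.192 ]
scene tip [0.5352 0.2343 0.192 ]
scene tip [0.4864 0.3684 0.192 ]
tcp [ 0.1551 -0.4748  0.2525] toolx [ 0.951  0.311 -0.   ] tooly [ 0.311 -0.951 -0.002] t 0.1 F [ 0.5 -0.7  0.1]
units [ 23.76 -17.21  -2.34]
```

Run:
```python
from h import *
t=pickle.load(open("top0.pkl","rb"));s=pickle.load(open("scene0.pkl","rb"))
a=cv2.resize(t["image"][160:190,385:420],(560,480),interpolation=cv2.INTER_CUBIC)
b=cv2.resize(s["image"][162:207,115:137],(230,470),interpolation=cv2.INTER_CUBIC)
b=cv2.copyMakeBorder(b,0,10,0,0,cv2.BORDER_CONSTANT)
cv2.imwrite("pics/b.png",np.hstack([a,b]))
print(-s["R"].T@s["t"])
# predicted top-square corners for yaw hypotheses, in left-panel px (16x)
for y in (0,15,30,45,60,75):
    cs=[proj(t,[.5917+.0127*np.cos(q),-.3792+.0127*np.sin(q),.225]) for q in np.radians([y+45,y+135,y+225,y+315])]
    print(y,[((np.array(c)+.5-[385,160])*16).round().astype(int).tolist() for c in cs])
```

```text
[1.30637922 0.14573263 0.86574975]
0 [[346, 114], [354, 223], [467, 223], [458, 114]]
15 [[335, 130], [372, 235], [478, 207], [441, 102]]
30 [[328, 149], [391, 243], [485, 188], [421, 94]]
45 [[327, 169], [412, 246], [486, 168], [401, 91]]
60 [[331, 189], [433, 243], [482, 148], [380, 94]]
75 [[340, 207], [451, 235], [472, 130], [362, 102]]
```

View pics/b.png

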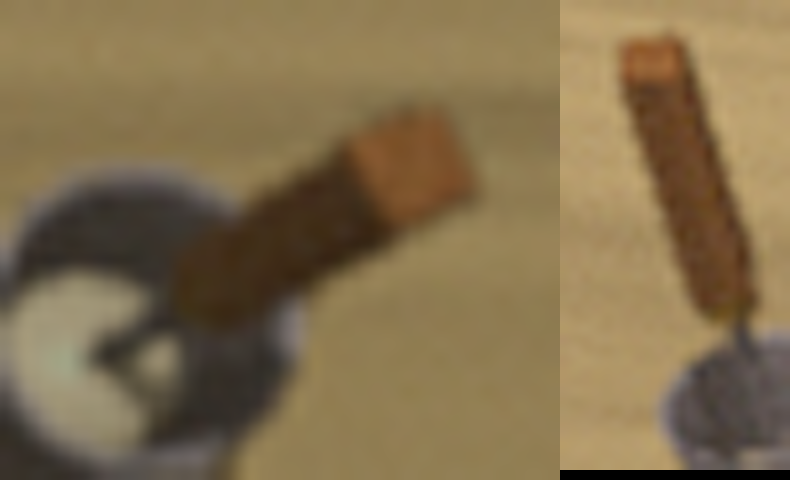

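Left panel: the brush's top square has corners at about (345,150), (440,105), (475,180) and (390,225), so its faces are at a yaw of about 27°. I'll turn the tool to match and raise it slightly.

{"fn": "apply_moves", "kwargs": {
  "commands": [
    [0,0,-0.3,-0.05],
    [0,0,-0.3,-0.05],
    [0,0,-0.2,-0.05],
    [0,0,0,0],
    [0,0,0,0]
  ],
  "claw": 0
}}

```text
clock: 0.52
eef_pos: [0.1552, -0.4752, 0.269]
tool_rot: [0.972, 0.234, -0.0, -0.0]
ft_force: [0.5, -0.6, -0.3]
grip_width: 0.0856
grasp_force: 0.0
```

```bash
python3 -c "
from h import *
plan([.592,-.379,.27])"
```

```text
tcp [ 0.1552 -0.4752  0.269 ] toolx [0.891 0.454 0.   ] tooly [ 0.454 -0.891 -0.   ] t 0.5167 F [ 0.5 -0.6 -0.3]
units [21.64  5.64 -0.05]
```

{"fn": "apply_moves", "kwargs": {
  "commands": [
    [0.86,0.22,0,0],
    [0.86,0.22,0,0],
    [0.86,0.22,0,0],
    [0.86,0.22,0,0],
    [0.86,0.22,0,0]
  ]
}}

```text
clock: 0.93
eef_pos: [0.2424, -0.4552, 0.2686]
tool_rot: [0.972, 0.233, -0.0, -0.001]
ft_force: [0.2, -0.0, -0.7]
grip_width: 0.0854
grasp_force: 0.0
```

{"fn": "apply_moves", "kwargs": {
  "commands": [
    [0.86,0.22,0,0],
    [0.86,0.22,0,0],
    [0.86,0.22,0,0],
    [0.86,0.22,0,0],
    [0.86,0.22,0,0]
  ]
}}

```text
clock: 1.35
eef_pos: [0.3291, -0.4355, 0.2685]
tool_rot: [0.972, 0.234, -0.0, -0.001]
ft_force: [0.2, 0.1, -0.1]
grip_width: 0.0855
grasp_force: 0.0
```

{"fn": "apply_moves", "kwargs": {
  "commands": [
    [0.86,0.22,0,0],
    [0.86,0.22,0,0],
    [0.86,0.22,0,0],
    [0.86,0.22,0,0],
    [0.86,0.22,0,0]
  ]
}}

```text
clock: 1.77
eef_pos: [0.4156, -0.416, 0.2684]
tool_rot: [0.972, 0.234, -0.0, -0.001]
ft_force: [0.2, -0.9, -0.6]
grip_width: 0.085
grasp_force: 0.0
```

{"fn": "apply_moves", "kwargs": {
  "commands": [
    [0.86,0.22,0,0],
    [0.86,0.22,0,0],
    [0.86,0.22,0,0],
    [0.86,0.22,0,0],
    [0.86,0.22,0,0]
  ]
}}

```text
clock: 2.18
eef_pos: [0.5022, -0.3965, 0.2683]
tool_rot: [0.972, 0.234, -0.001, -0.001]
ft_force: [0.8, -0.2, 0.7]
grip_width: 0.0851
grasp_force: 0.0
```

{"fn": "apply_moves", "kwargs": {
  "commands": [
    [0.86,0.23,0,0],
    [0.86,0.23,0,0],
    [0.86,0.23,0,0],
    [0.8,0.2,0,0],
    [0,0,0,0]
  ]
}}

```text
clock: 2.6
eef_pos: [0.5723, -0.3805, 0.2672]
tool_rot: [0.972, 0.235, -0.0, -0.001]
ft_force: [-1.0, 1.0, -0.5]
grip_width: 0.0854
grasp_force: 0.0
```

```bash
python3 -c "
from h import *
plan([.592,-.379,.195])"
```

```text
tcp [ 0.5723 -0.3805  0.2672] toolx [0.889 0.457 0.   ] tooly [ 0.457 -0.889 -0.002] t 2.6 F [-1.   1.  -0.5]
units [0.91 0.39 3.61]
```

{"fn": "apply_moves", "kwargs": {
  "commands": [
    [0.46,0.2,0,0],
    [0.46,0.2,0,0],
    [0,0,0,0],
    [0,0,0.4,0],
    [0,0,0.6,0]
  ]
}}

```text
clock: 3.02
eef_pos: [0.5896, -0.3814, 0.2499]
tool_rot: [0.972, 0.234, 0.001, 0.001]
ft_force: [1.4, -0.1, -1.0]
grip_width: 0.0851
grasp_force: 0.0
```

{"fn": "apply_moves", "kwargs": {
  "commands": [
    [0,0,0.7,0],
    [0,0,0.7,0],
    [0,0,0.7,0],
    [0,0,0.5,0],
    [0,0,0,0]
  ]
}}

```text
clock: 3.43
eef_pos: [0.5876, -0.3802, 0.1938]
tool_rot: [0.972, 0.234, -0.002, -0.002]
ft_force: [-0.3, -0.9, -0.3]
grip_width: 0.0854
grasp_force: 0.0
```

{"fn": "apply_moves", "kwargs": {
  "commands": [
    [0,0,0,0],
    [0,0,0,0],
    [0,0,0,0],
    [0,0,0,0],
    [0,0,0,0]
  ],
  "claw": 1
}}

```text
clock: 3.85
eef_pos: [0.5903, -0.381, 0.1983]
tool_rot: [0.972, 0.234, 0.001, 0.001]
ft_force: [-0.2, -0.2, 0.3]
grip_width: 0.0254
grasp_force: 0.0
```

{"fn": "apply_moves", "kwargs": {
  "commands": [
    [0,0,0,0],
    [0,0,0,0],
    [0,0,0,0],
    [0,0,0,0],
    [0,0,0,0]
  ]
}}

```text
clock: 4.27
eef_pos: [0.5903, -0.381, 0.1981]
tool_rot: [0.972, 0.234, 0.001, 0.001]
ft_force: [1.7, -1.1, 3.7]
grip_width: 0.0173
grasp_force: 58.9
```

{"fn": "apply_moves", "kwargs": {
  "commands": [
    [0,0,0,0],
    [0,0,0,0],
    [0,0,-0.2,0],
    [0,0,-0.4,0],
    [0,0,0,0]
  ]
}}

```text
clock: 4.68
eef_pos: [0.5899, -0.3807, 0.2101]
tool_rot: [0.972, 0.234, 0.0, 0.0]
ft_force: [0.8, -0.2, 0.1]
grip_width: 0.017
grasp_force: 58.5
```

```bash
python3 -c "
from h import *
plan([.592,-.379,.325])"
```

```text
tcp [ 0.5899 -0.3807  0.2101] toolx [0.89  0.455 0.   ] tooly [ 0.455 -0.89   0.   ] t 4.6833 F [ 0.8 -0.2  0.1]
units [ 0.13 -0.03 -5.75]
```

{"fn": "apply_moves", "kwargs": {
  "commands": [
    [0,0,-0.6,0],
    [0,0,-0.8,0],
    [0,0,-0.8,0],
    [0,0,-0.8,0],
    [0,0,-0.8,0]
  ]
}}

```text
clock: 5.1
eef_pos: [0.5897, -0.3805, 0.2854]
tool_rot: [0.972, 0.234, -0.0, -0.001]
ft_force: [0.4, 0.5, -0.4]
grip_width: 0.0173
grasp_force: 58.6
```

{"fn": "apply_moves", "kwargs": {
  "commands": [
    [0,0,-0.8,0],
    [0,0,-0.8,0],
    [0,0,-0.6,0],
    [0,0,0,0],
    [0,0,0,0]
  ]
}}

```text
clock: 5.52
eef_pos: [0.5902, -0.3809, 0.3294]
tool_rot: [0.972, 0.234, 0.0, 0.0]
ft_force: [0.4, -0.8, -0.7]
grip_width: 0.0173
grasp_force: 58.7
```

```bash
python3 -c "
from h import *
plan([.4565,-.2155,.33])
for n in ('scene','top'):
    c=bot.camera(n);pickle.dump(c,open(n+'1.pkl','wb'))
    if n=='top': a=c['image'][130:260,240:440]
    else: b=c['image'][130:260,100:300]
cv2.imwrite('pics/c1.png',cv2.resize(np.hstack([a,b]),(800,260),interpolation=cv2.INTER_CUBIC))
"
```

```text
tcp [ 0.5902 -0.3809  0.3294] toolx [0.89  0.455 0.001] tooly [ 0.455 -0.89   0.001] t 5.5167 F [ 0.4 -0.8 -0.7]
units [ -2.19 -10.41  -0.04]
```

View pics/c1.png

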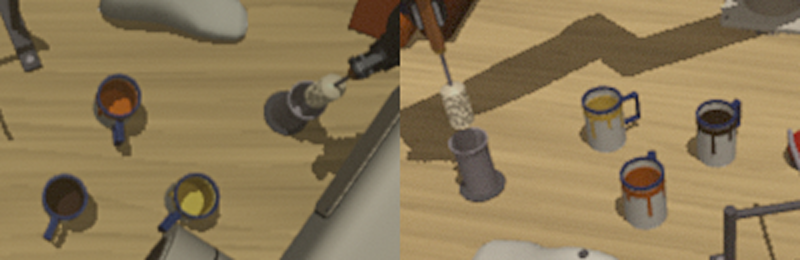

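The brush hangs clear of the canister, with its head at about (455,105) in the right panel, and the mugs have not moved. I'll write a template tracker to catch knocks, then move over the pale mug.

```bash
cat >> h.py <<'E'
MUG={"pale":(.4565,-.2155),"tan":(.6025,-.1087),"dark":(.4557,-.0285)}
def track(names=MUG):
    for cn in("top","scene"):
        r=pickle.load(open(cn+"0.pkl","rb"));c=bot.camera(cn)
        for n in names:
            u,v=np.round(proj(r,[*MUG[n],.075])).astype(int);w=11;g=40
            T=r["image"][v-w:v+w+1,u-w:u+w+1];S=c["image"][v-g:v+g+1,u-g:u+g+1]
            m=cv2.matchTemplate(S,T,cv2.TM_CCOEFF_NORMED);_,sc,_,(a,b)=cv2.minMaxLoc(m)
            d=ray(c,u+a-(g-w),v+b-(g-w),.075)-ray(c,u,v,.075)
            print(cn,n,"score %.2f shift mm"%sc,(d[:2]*1000).round(0))
E
python3 -c "
from h import *
track()"
```

```text
top pale score 1.00 shift mm [0. 0.]
top tan score 1.00 shift mm [0. 0.]
top dark score 1.00 shift mm [0. 0.]
scene pale score 0.99 shift mm [0. 0.]
scene tan score 0.99 shift mm [0. 0.]
scene dark score 0.99 shift mm [0. 0.]
```

{"fn": "apply_moves", "kwargs": {
  "commands": [
    [-0.16,-0.75,0,0],
    [-0.16,-0.75,0,0],
    [-0.16,-0.75,0,0],
    [-0.16,-0.75,0,0],
    [-0.16,-0.75,0,0]
  ]
}}

```text
clock: 6.13
eef_pos: [0.5405, -0.3204, 0.3282]
tool_rot: [0.972, 0.234, -0.001, -0.001]
ft_force: [0.7, -0.1, -1.0]
grip_width: 0.0171
grasp_force: 58.9
```

{"fn": "apply_moves", "kwargs": {
  "commands": [
    [-0.16,-0.75,0,0],
    [-0.16,-0.75,0,0],
    [-0.16,-0.75,0,0],
    [-0.16,-0.75,0,0],
    [-0.16,-0.75,0,0]
  ]
}}

```text
clock: 6.55
eef_pos: [0.4921, -0.2609, 0.3284]
tool_rot: [0.972, 0.234, -0.001, -0.001]
ft_force: [-0.2, 0.4, -0.7]
grip_width: 0.0173
grasp_force: 58.9
```

{"fn": "apply_moves", "kwargs": {
  "commands": [
    [-0.16,-0.75,0,0],
    [-0.16,-0.75,0,0],
    [-0.16,-0.75,0,0],
    [-0.11,-0.66,0,0],
    [0,0,0,0]
  ]
}}

```text
clock: 6.97
eef_pos: [0.4543, -0.2135, 0.3291]
tool_rot: [0.972, 0.235, -0.001, -0.001]
ft_force: [0.3, 0.5, -1.0]
grip_width: 0.0172
grasp_force: 58.9
```

```bash
python3 -c "
from h import *
plan([.4565,-.2155,.204])
track()"
```

```text
tcp [ 0.4543 -0.2135  0.3291] toolx [ 0.89   0.457 -0.001] tooly [ 0.457 -0.89  -0.002] t 6.9667 F [ 0.3  0.5 -1. ]
units [0.06 0.15 6.26]
top pale score 0.64 shift mm [0. 3.]
top tan score 0.99 shift mm [0. 0.]
top dark score 1.00 shift mm [0. 0.]
scene pale score 0.87 shift mm [0. 0.]
scene tan score 0.99 shift mm [0. 0.]
scene dark score 0.99 shift mm [0. 0.]
```

{"fn": "apply_moves", "kwargs": {
  "commands": [
    [0.05,0.15,0.5,0],
    [0,0,0.7,0],
    [0,0,0.7,0],
    [0,0,0.7,0],
    [0,0,0.7,0]
  ]
}}

```text
clock: 7.48
eef_pos: [0.4586, -0.2183, 0.2612]
tool_rot: [0.972, 0.234, -0.0, -0.0]
ft_force: [0.1, 0.2, -0.4]
grip_width: 0.0171
grasp_force: 58.9
```

{"fn": "apply_moves", "kwargs": {
  "commands": [
    [0,0,0.7,0],
    [0,0,0.7,0],
    [0,0,0.7,0],
    [0,0,0.6,0],
    [0,0,0.3,0]
  ]
}}

```text
clock: 7.9
eef_pos: [0.4576, -0.2177, 0.2002]
tool_rot: [0.972, 0.234, -0.002, -0.001]
ft_force: [-0.2, 0.5, -0.9]
grip_width: 0.0173
grasp_force: 58.9
```

{"fn": "apply_moves", "kwargs": {
  "commands": [
    [0,0,0.1,0],
    [0,0,0.1,0],
    [0,0,0.05,0],
    [0,0,0,0],
    [0,0,0,0]
  ]
}}

```text
clock: 8.32
eef_pos: [0.4588, -0.2178, 0.1989]
tool_rot: [0.972, 0.234, 0.0, 0.0]
ft_force: [-0.7, -0.1, -1.3]
grip_width: 0.0171
grasp_force: 58.9
```

{"fn": "apply_moves", "kwargs": {
  "commands": [
    [0,0,0.1,0],
    [0,0,0.1,0],
    [0,0,0,0],
    [0,0,0,0],
    [0,0,0,0]
  ]
}}

```text
clock: 8.73
eef_pos: [0.4592, -0.2179, 0.197]
tool_rot: [0.972, 0.234, 0.002, 0.001]
ft_force: [-1.7, 1.0, 11.5]
grip_width: 0.0177
grasp_force: 60.5
```

{"fn": "apply_moves", "kwargs": {
  "commands": [
    [0,0,0.05,0],
    [0,0,0.05,0],
    [0,0,0,0],
    [0,0,0,0],
    [0,0,0,0]
  ]
}}

```text
clock: 9.15
eef_pos: [0.4595, -0.218, 0.197]
tool_rot: [0.972, 0.234, 0.002, 0.002]
ft_force: [-3.3, 1.7, 21.1]
grip_width: 0.0171
grasp_force: 61.9
```

{"fn": "apply_moves", "kwargs": {
  "commands": [
    [0,0,-0.6,0],
    [0,0,-0.8,0],
    [0,0,-0.8,0],
    [0,0,-0.8,0],
    [0,0,-0.3,0]
  ]
}}

```text
clock: 9.57
eef_pos: [0.4594, -0.218, 0.261]
tool_rot: [0.972, 0.234, 0.002, 0.001]
ft_force: [0.4, -0.5, -0.6]
grip_width: 0.0172
grasp_force: 59.0
```

{"fn": "apply_moves", "kwargs": {
  "commands": [
    [0,0,0,0],
    [0,0,0,0],
    [0,0,0,0],
    [0,0,0,0],
    [0,0,0.4,0]
  ]
}}

```text
clock: 9.98
eef_pos: [0.4588, -0.2177, 0.2505]
tool_rot: [0.972, 0.234, 0.001, 0.0]
ft_force: [0.5, -0.3, -0.6]
grip_width: 0.0173
grasp_force: 59.0
```

{"fn": "apply_moves", "kwargs": {
  "commands": [
    [0,0,0.8,0],
    [0,0,0.8,0],
    [0,0,0.6,0],
    [0,0,0.3,0],
    [0,0,0.2,0]
  ]
}}

```text
clock: 10.4
eef_pos: [0.4579, -0.2172, 0.1969]
tool_rot: [0.972, 0.234, -0.0, -0.0]
ft_force: [-4.6, 3.0, 16.3]
grip_width: 0.0172
grasp_force: 60.7
```

{"fn": "apply_moves", "kwargs": {
  "commands": [
    [0,0,0.1,0],
    [0,0,0.1,0],
    [0,0,0,0],
    [0,0,0,0],
    [0,0,0,0]
  ]
}}

```text
clock: 10.82
eef_pos: [0.459, -0.2173, 0.1969]
tool_rot: [0.972, 0.234, 0.002, 0.001]
ft_force: [-5.5, 3.6, 24.1]
grip_width: 0.0173
grasp_force: 62.6
```

{"fn": "apply_moves", "kwargs": {
  "commands": [
    [0,0,-0.6,0],
    [0,0,-0.8,0],
    [0,0,-0.8,0],
    [0,0,-0.8,0],
    [0,0,-0.8,0]
  ]
}}

```text
clock: 11.23
eef_pos: [0.4583, -0.2175, 0.2688]
tool_rot: [0.972, 0.234, -0.0, -0.0]
ft_force: [0.4, -0.5, -1.3]
grip_width: 0.0171
grasp_force: 59.0
```

{"fn": "apply_moves", "kwargs": {
  "commands": [
    [0,0,-0.8,0],
    [0,0,-0.8,0],
    [0,0,-0.8,0],
    [0,0,-0.6,0],
    [0,0,0,0]
  ]
}}

```text
clock: 11.65
eef_pos: [0.4595, -0.2181, 0.3309]
tool_rot: [0.972, 0.234, 0.002, 0.002]
ft_force: [0.7, 0.2, -0.1]
grip_width: 0.0175
grasp_force: 59.0
```

```bash
python3 -c "
from h import *
plan([.6025,-.1087,.325])
track()"
```

```text
tcp [ 0.4595 -0.2181  0.3309] toolx [0.89  0.455 0.003] tooly [ 0.455 -0.89   0.004] t 11.65 F [ 0.7  0.2 -0.1]
units [ 8.86 -1.61  0.32]
top pale score 0.78 shift mm [0. 0.]
top tan score 1.00 shift mm [0. 0.]
top dark score 1.00 shift mm [0. 0.]
scene pale score 0.87 shift mm [0. 0.]
scene tan score 0.99 shift mm [0. 0.]
scene dark score 0.99 shift mm [0. 0.]
```

{"fn": "apply_moves", "kwargs": {
  "commands": [
    [0.7,-0.12,0,0],
    [0.7,-0.12,0,0],
    [0.7,-0.12,0,0],
    [0.7,-0.12,0,0],
    [0.7,-0.12,0,0]
  ]
}}

```text
clock: 12.17
eef_pos: [0.5166, -0.1736, 0.3276]
tool_rot: [0.972, 0.235, -0.0, -0.0]
ft_force: [-0.4, -0.2, -0.6]
grip_width: 0.0171
grasp_force: 59.0
```

{"fn": "apply_moves", "kwargs": {
  "commands": [
    [0.7,-0.12,0,0],
    [0.7,-0.12,0,0],
    [0.7,-0.12,0,0],
    [0.7,-0.12,0,0],
    [0.7,-0.12,0,0]
  ]
}}

```text
clock: 12.58
eef_pos: [0.5734, -0.1311, 0.328]
tool_rot: [0.972, 0.235, -0.0, -0.0]
ft_force: [0.1, 0.5, -0.9]
grip_width: 0.0171
grasp_force: 59.0
```

{"fn": "apply_moves", "kwargs": {
  "commands": [
    [0.7,-0.15,0,0],
    [0.7,-0.15,0,0],
    [0.46,-0.1,0,0],
    [0,0,0,0],
    [0,0,0,0]
  ]
}}

```text
clock: 13.0
eef_pos: [0.6019, -0.1077, 0.3277]
tool_rot: [0.972, 0.235, -0.001, -0.0]
ft_force: [-0.2, 0.2, -0.8]
grip_width: 0.0178
grasp_force: 59.0
```

```bash
python3 -c "
from h import *
plan([.6025,-.1087,.200])
track()"
```

```text
tcp [ 0.6019 -0.1077  0.3277] toolx [ 0.89   0.457 -0.001] tooly [ 0.457 -0.89  -0.   ] t 13.0 F [-0.2  0.2 -0.8]
units [0.01 0.06 6.38]
top pale score 0.15 shift mm [-6. 46.]
top tan score 0.25 shift mm [-12. -76.]
top dark score 0.84 shift mm [0. 0.]
scene pale score 0.65 shift mm [0. 0.]
scene tan score 0.93 shift mm [0. 0.]
scene dark score 0.99 shift mm [0. 0.]
```

{"fn": "apply_moves", "kwargs": {
  "commands": [
    [0,0.05,0.5,0],
    [0,0,0.7,0],
    [0,0,0.7,0],
    [0,0,0.7,0],
    [0,0,0.7,0]
  ]
}}

```text
clock: 13.52
eef_pos: [0.6014, -0.1101, 0.2622]
tool_rot: [0.972, 0.234, 0.0, 0.0]
ft_force: [-0.5, 0.4, -1.2]
grip_width: 0.0171
grasp_force: 59.1
```

{"fn": "apply_moves", "kwargs": {
  "commands": [
    [0,0,0.7,0],
    [0,0,0.7,0],
    [0,0,0.7,0],
    [0,0,0.6,0],
    [0,0,0.3,0]
  ]
}}

```text
clock: 13.93
eef_pos: [0.6006, -0.1099, 0.2009]
tool_rot: [0.972, 0.234, -0.001, -0.0]
ft_force: [0.2, 0.0, -0.5]
grip_width: 0.0171
grasp_force: 59.1
```

{"fn": "apply_moves", "kwargs": {
  "commands": [
    [0,0,0.15,0],
    [0,0,0.1,0],
    [0,0,0.1,0],
    [0,0,0,0],
    [0,0,0,0]
  ]
}}

```text
clock: 14.35
eef_pos: [0.6026, -0.1094, 0.197]
tool_rot: [0.972, 0.234, 0.001, 0.001]
ft_force: [-0.6, 1.0, 4.5]
grip_width: 0.0173
grasp_force: 59.5
```

{"fn": "apply_moves", "kwargs": {
  "commands": [
    [0,0,0.05,0],
    [0,0,0.05,0],
    [0,0,0,0],
    [0,0,0,0],
    [0,0,0,0]
  ]
}}

```text
clock: 14.77
eef_pos: [0.6029, -0.1094, 0.1969]
tool_rot: [0.972, 0.234, 0.002, 0.001]
ft_force: [-3.5, -0.3, 12.0]
grip_width: 0.0174
grasp_force: 60.8
```

{"fn": "apply_moves", "kwargs": {
  "commands": [
    [0,0,-0.6,0],
    [0,0,-0.8,0],
    [0,0,-0.8,0],
    [0,0,-0.8,0],
    [0,0,-0.3,0]
  ]
}}

```text
clock: 15.18
eef_pos: [0.6031, -0.1095, 0.2621]
tool_rot: [0.972, 0.234, 0.002, 0.001]
ft_force: [1.0, -0.3, -0.1]
grip_width: 0.0177
grasp_force: 59.0
```

{"fn": "apply_moves", "kwargs": {
  "commands": [
    [0,0,0,0],
    [0,0,0,0],
    [0,0,0,0],
    [0,0,0,0],
    [0,0,0.4,0]
  ]
}}

```text
clock: 15.6
eef_pos: [0.6024, -0.1093, 0.2516]
tool_rot: [0.972, 0.234, 0.001, 0.0]
ft_force: [0.3, 0.2, -0.2]
grip_width: 0.0173
grasp_force: 58.9
```

{"fn": "apply_moves", "kwargs": {
  "commands": [
    [0,0,0.8,0],
    [0,0,0.8,0],
    [0,0,0.6,0],
    [0,0,0.3,0],
    [0,0,0.2,0]
  ]
}}

```text
clock: 16.02
eef_pos: [0.6013, -0.1089, 0.197]
tool_rot: [0.972, 0.234, -0.001, -0.001]
ft_force: [-4.2, 1.4, 20.1]
grip_width: 0.0173
grasp_force: 61.6
```

{"fn": "apply_moves", "kwargs": {
  "commands": [
    [0,0,0.15,0],
    [0,0,0.15,0],
    [0,0,0,0],
    [0,0,0,0],
    [0,0,0,0]
  ]
}}

```text
clock: 16.43
eef_pos: [0.6028, -0.1085, 0.1969]
tool_rot: [0.972, 0.234, 0.003, 0.0]
ft_force: [-5.6, 2.9, 21.4]
grip_width: 0.0173
grasp_force: 62.2
```

{"fn": "apply_moves", "kwargs": {
  "commands": [
    [0,0,-0.6,0],
    [0,0,-0.8,0],
    [0,0,-0.8,0],
    [0,0,-0.8,0],
    [0,0,-0.8,0]
  ]
}}

```text
clock: 16.85
eef_pos: [0.602, -0.1092, 0.268]
tool_rot: [0.972, 0.234, 0.0, 0.0]
ft_force: [0.6, 0.2, -1.3]
grip_width: 0.0171
grasp_force: 58.9
```

{"fn": "apply_moves", "kwargs": {
  "commands": [
    [0,0,-0.8,0],
    [0,0,-0.8,0],
    [0,0,-0.8,0],
    [0,0,-0.6,0],
    [0,0,0,0]
  ]
}}

```text
clock: 17.27
eef_pos: [0.6031, -0.1095, 0.3305]
tool_rot: [0.972, 0.234, 0.003, 0.001]
ft_force: [0.3, -0.5, -0.4]
grip_width: 0.0171
grasp_force: 59.0
```

```bash
python3 -c "
from h import *
plan([.4557,-.0285,.325])
track()"
```

```text
tcp [ 0.6031 -0.1095  0.3305] toolx [0.89  0.455 0.005] tooly [ 0.455 -0.89   0.004] t 17.2667 F [ 0.3 -0.5 -0.4]
units [-4.72 -6.96  0.23]
top pale score 0.14 shift mm [ 85. -24.]
top tan score 0.26 shift mm [ -6. -79.]
top dark score 0.88 shift mm [0. 0.]
scene pale score 0.63 shift mm [0. 0.]
scene tan score 0.94 shift mm [0. 0.]
scene dark score 0.99 shift mm [0. 0.]
```

{"fn": "apply_moves", "kwargs": {
  "commands": [
    [-0.45,-0.68,0,0],
    [-0.45,-0.68,0,0],
    [-0.45,-0.68,0,0],
    [-0.45,-0.68,0,0],
    [-0.45,-0.68,0,0]
  ]
}}

```text
clock: 17.78
eef_pos: [0.5297, -0.0688, 0.3255]
tool_rot: [0.972, 0.234, -0.001, -0.001]
ft_force: [-0.5, -0.1, -0.6]
grip_width: 0.0177
grasp_force: 59.0
```

{"fn": "apply_moves", "kwargs": {
  "commands": [
    [-0.45,-0.68,0,0],
    [-0.45,-0.68,0,0],
    [-0.45,-0.68,0,0],
    [-0.45,-0.68,0,0],
    [-0.45,-0.68,0,0]
  ]
}}

```text
clock: 18.2
eef_pos: [0.4585, -0.0288, 0.3257]
tool_rot: [0.972, 0.234, -0.001, -0.0]
ft_force: [-0.2, 0.6, -0.6]
grip_width: 0.0173
grasp_force: 59.0
```

{"fn": "apply_moves", "kwargs": {
  "commands": [
    [-0.22,-0.16,0,0],
    [0,0,0,0],
    [0,0,0,0],
    [0,0,0,0],
    [0,0,0,0]
  ]
}}

```text
clock: 18.62
eef_pos: [0.4552, -0.0287, 0.3269]
tool_rot: [0.972, 0.234, -0.0, 0.0]
ft_force: [-1.0, -0.4, -1.2]
grip_width: 0.0172
grasp_force: 59.0
```

```bash
python3 -c "
from h import *
plan([.4557,-.0285,.200])
track()"
```

```text
tcp [ 0.4552 -0.0287  0.3269] toolx [ 0.89   0.455 -0.   ] tooly [ 0.455 -0.89  -0.   ] t 18.6167 F [-1.  -0.4 -1.2]
units [0.03 0.   6.35]
top pale score 0.84 shift mm [0. 0.]
top tan score 0.35 shift mm [-77.  75.]
top dark score 0.40 shift mm [ 85. -53.]
scene pale score 0.83 shift mm [0. 0.]
scene tan score 0.99 shift mm [0. 0.]
scene dark score 0.94 shift mm [0. 0.]
```

{"fn": "apply_moves", "kwargs": {
  "commands": [
    [0.02,0,0.5,0],
    [0,0,0.7,0],
    [0,0,0.7,0],
    [0,0,0.7,0],
    [0,0,0.7,0]
  ]
}}

```text
clock: 19.13
eef_pos: [0.4553, -0.0284, 0.2605]
tool_rot: [0.972, 0.234, 0.0, 0.0]
ft_force: [-0.4, -0.4, -1.7]
grip_width: 0.0172
grasp_force: 59.1
```

{"fn": "apply_moves", "kwargs": {
  "commands": [
    [0,0,0.7,0],
    [0,0,0.7,0],
    [0,0,0.7,0],
    [0,0,0.6,0],
    [0,0,0.3,0]
  ]
}}

```text
clock: 19.55
eef_pos: [0.4543, -0.0283, 0.1996]
tool_rot: [0.972, 0.234, -0.001, -0.0]
ft_force: [0.0, 1.2, 0.1]
grip_width: 0.0174
grasp_force: 59.1
```

{"fn": "apply_moves", "kwargs": {
  "commands": [
    [0,0,0.15,0],
    [0,0,0.1,0],
    [0,0,0.1,0],
    [0,0,0,0],
    [0,0,0,0]
  ]
}}

```text
clock: 19.97
eef_pos: [0.4553, -0.0281, 0.197]
tool_rot: [0.972, 0.234, 0.001, 0.0]
ft_force: [-4.4, -0.1, 11.9]
grip_width: 0.0174
grasp_force: 60.8
```

{"fn": "apply_moves", "kwargs": {
  "commands": [
    [0,0,0.05,0],
    [0,0,0.05,0],
    [0,0,0,0],
    [0,0,0,0],
    [0,0,0,0]
  ]
}}

```text
clock: 20.38
eef_pos: [0.4562, -0.0278, 0.1969]
tool_rot: [0.972, 0.234, 0.003, 0.0]
ft_force: [-5.6, 1.8, 21.4]
grip_width: 0.0174
grasp_force: 62.1
```

{"fn": "apply_moves", "kwargs": {
  "commands": [
    [0,0,-0.6,0],
    [0,0,-0.8,0],
    [0,0,-0.8,0],
    [0,0,-0.8,0],
    [0,0,-0.3,0]
  ]
}}

```text
clock: 20.8
eef_pos: [0.4565, -0.0283, 0.2614]
tool_rot: [0.972, 0.234, 0.003, 0.001]
ft_force: [1.1, -0.2, -0.1]
grip_width: 0.0171
grasp_force: 59.1
```

{"fn": "apply_moves", "kwargs": {
  "commands": [
    [0,0,0,0],
    [0,0,0,0],
    [0,0,0,0],
    [0,0,0,0],
    [0,0,0.4,0]
  ]
}}

```text
clock: 21.22
eef_pos: [0.4554, -0.0281, 0.2505]
tool_rot: [0.972, 0.234, 0.001, 0.0]
ft_force: [0.1, -0.1, -1.6]
grip_width: 0.0172
grasp_force: 59.1
```

{"fn": "apply_moves", "kwargs": {
  "commands": [
    [0,0,0.8,0],
    [0,0,0.8,0],
    [0,0,0.6,0],
    [0,0,0.3,0],
    [0,0,0.2,0]
  ]
}}

```text
clock: 21.63
eef_pos: [0.4547, -0.0279, 0.1968]
tool_rot: [0.972, 0.234, 0.0, -0.0]
ft_force: [-7.3, 1.4, 28.4]
grip_width: 0.0172
grasp_force: 62.7
```

{"fn": "apply_moves", "kwargs": {
  "commands": [
    [0,0,0.15,0],
    [0,0,0.1,0],
    [0,0,0,0],
    [0,0,0,0],
    [0,0,0,0]
  ]
}}

```text
clock: 22.05
eef_pos: [0.4573, -0.027, 0.1966]
tool_rot: [0.972, 0.235, 0.005, -0.0]
ft_force: [-4.8, 2.1, 29.7]
grip_width: 0.0176
grasp_force: 63.3
```

{"fn": "apply_moves", "kwargs": {
  "commands": [
    [0,0,-0.6,0],
    [0,0,-0.8,0],
    [0,0,-0.8,0],
    [0,0,-0.8,0],
    [0,0,-0.8,0]
  ]
}}

```text
clock: 22.47
eef_pos: [0.4548, -0.0281, 0.2678]
tool_rot: [0.972, 0.234, -0.0, -0.0]
ft_force: [0.6, -0.1, -0.3]
grip_width: 0.0173
grasp_force: 59.1
```

{"fn": "apply_moves", "kwargs": {
  "commands": [
    [0,0,-0.8,0],
    [0,0,-0.8,0],
    [0,0,-0.8,0],
    [0,0,-0.6,0],
    [0,0,0,0]
  ]
}}

```text
clock: 22.88
eef_pos: [0.4562, -0.0282, 0.3297]
tool_rot: [0.972, 0.234, 0.002, 0.001]
ft_force: [1.1, -0.3, -0.6]
grip_width: 0.0173
grasp_force: 59.1
```

```bash
python3 -c "
from h import *
plan([.5910,-.3798,.325])
track()"
```

```text
tcp [ 0.4562 -0.0282  0.3297] toolx [0.89  0.455 0.004] tooly [ 0.455 -0.89   0.003] t 22.8833 F [ 1.1 -0.3 -0.6]
units [-2.01 18.72  0.27]
top pale score 0.83 shift mm [0. 0.]
top tan score 0.35 shift mm [-80.  75.]
top dark score 0.40 shift mm [ 82. -50.]
scene pale score 0.83 shift mm [0. 0.]
scene tan score 0.99 shift mm [0. 0.]
scene dark score 0.94 shift mm [0. 0.]
```

{"fn": "apply_moves", "kwargs": {
  "commands": [
    [-0.08,0.8,0,0],
    [-0.08,0.8,0,0],
    [-0.08,0.8,0,0],
    [-0.08,0.8,0,0],
    [-0.08,0.8,0,0]
  ]
}}

```text
clock: 23.4
eef_pos: [0.4839, -0.1035, 0.3256]
tool_rot: [0.972, 0.234, -0.001, -0.001]
ft_force: [0.4, 0.9, -1.2]
grip_width: 0.0172
grasp_force: 59.1
```

{"fn": "apply_moves", "kwargs": {
  "commands": [
    [-0.08,0.8,0,0],
    [-0.08,0.8,0,0],
    [-0.08,0.8,0,0],
    [-0.08,0.8,0,0],
    [-0.08,0.8,0,0]
  ]
}}

```text
clock: 23.82
eef_pos: [0.5133, -0.1784, 0.3254]
tool_rot: [0.972, 0.234, -0.001, -0.001]
ft_force: [0.5, -0.1, -1.2]
grip_width: 0.0173
grasp_force: 59.1
```

{"fn": "apply_moves", "kwargs": {
  "commands": [
    [-0.08,0.8,0,0],
    [-0.08,0.8,0,0],
    [-0.08,0.8,0,0],
    [-0.08,0.8,0,0],
    [-0.08,0.8,0,0]
  ]
}}

```text
clock: 24.23
eef_pos: [0.5427, -0.2533, 0.3253]
tool_rot: [0.972, 0.234, -0.001, -0.001]
ft_force: [0.8, -0.9, -0.2]
grip_width: 0.0171
grasp_force: 59.1
```

{"fn": "apply_moves", "kwargs": {
  "commands": [
    [-0.08,0.8,0,0],
    [-0.08,0.8,0,0],
    [-0.08,0.8,0,0],
    [-0.08,0.8,0,0],
    [-0.08,0.8,0,0]
  ]
}}

```text
clock: 24.65
eef_pos: [0.5721, -0.3282, 0.3251]
tool_rot: [0.972, 0.234, -0.001, -0.001]
ft_force: [0.7, -0.4, -1.5]
grip_width: 0.0174
grasp_force: 59.1
```

{"fn": "apply_moves", "kwargs": {
  "commands": [
    [-0.08,0.8,0,0],
    [-0.08,0.8,0,0],
    [-0.08,0.8,0,0],
    [-0.08,0.3,0,0],
    [0,0,0,0]
  ]
}}

```text
clock: 25.07
eef_pos: [0.5909, -0.3802, 0.3238]
tool_rot: [0.972, 0.233, -0.002, -0.001]
ft_force: [-1.0, 0.0, -1.1]
grip_width: 0.0172
grasp_force: 59.0
```

{"fn": "apply_moves", "kwargs": {
  "commands": [
    [0,0,0,0],
    [0,0,0,0],
    [0,0,0,0],
    [0,0,0,0],
    [0,0,0,0]
  ]
}}

```text
clock: 25.48
eef_pos: [0.5911, -0.378, 0.3278]
tool_rot: [0.972, 0.235, 0.0, 0.0]
ft_force: [-0.5, 0.2, -0.8]
grip_width: 0.0175
grasp_force: 59.0
```

```bash
python3 -c "
from h import *
plan([.5905,-.3803,.200])
track()"
```

```text
tcp [ 0.5911 -0.378   0.3278] toolx [0.89  0.456 0.   ] tooly [ 0.456 -0.89   0.   ] t 25.4833 F [-0.5  0.2 -0.8]
units [-0.08  0.09  6.39]
top pale score 1.00 shift mm [0. 0.]
top tan score 1.00 shift mm [0. 0.]
top dark score 1.00 shift mm [0. 0.]
scene pale score 0.99 shift mm [0. 0.]
scene tan score 0.99 shift mm [0. 0.]
scene dark score 1.00 shift mm [0. 0.]
```

{"fn": "apply_moves", "kwargs": {
  "commands": [
    [-0.04,0.06,0.5,0],
    [0,0,0.7,0],
    [0,0,0.7,0],
    [0,0,0.7,0],
    [0,0,0.7,0]
  ]
}}

```text
clock: 26.0
eef_pos: [0.597, -0.3794, 0.2784]
tool_rot: [0.972, 0.235, 0.013, 0.009]
ft_force: [2.7, 4.8, 6.7]
grip_width: 0.0172
grasp_force: 61.1
```

{"fn": "apply_moves", "kwargs": {
  "commands": [
    [0,0,0.7,0],
    [0,0,0.7,0],
    [0,0,0.7,0],
    [0,0,0.6,0],
    [0,0,0.3,0]
  ]
}}

```text
clock: 26.42
eef_pos: [0.5924, -0.379, 0.2011]
tool_rot: [0.972, 0.235, 0.002, -0.0]
ft_force: [2.4, -0.4, 0.1]
grip_width: 0.0171
grasp_force: 61.0
```

{"fn": "apply_moves", "kwargs": {
  "commands": [
    [0,0,0.1,0],
    [0,0,0.05,0],
    [0,0,0,0],
    [0,0,0,0],
    [0,0,0,0]
  ]
}}

```text
clock: 26.83
eef_pos: [0.5913, -0.3799, 0.199]
tool_rot: [0.972, 0.234, 0.001, 0.0]
ft_force: [2.7, 2.2, 1.6]
grip_width: 0.0169
grasp_force: 61.0
```

{"fn": "apply_moves", "kwargs": {
  "commands": [
    [0,0,0,0],
    [0,0,0,0],
    [0,0,0,0],
    [0,0,0,0],
    [0,0,0,0]
  ],
  "claw": 0
}}

```text
clock: 27.25
eef_pos: [0.5903, -0.3804, 0.1981]
tool_rot: [0.972, 0.234, -0.001, -0.0]
ft_force: [-0.1, 0.3, 0.7]
grip_width: 0.0766
grasp_force: 0.0
```

{"fn": "apply_moves", "kwargs": {
  "commands": [
    [0,0,0,0],
    [0,0,0,0],
    [0,0,-0.3,0],
    [0,0,-0.5,0],
    [0,0,-0.6,0]
  ]
}}

```text
clock: 27.67
eef_pos: [0.5906, -0.3798, 0.2266]
tool_rot: [0.972, 0.234, -0.001, -0.0]
ft_force: [-0.5, -0.8, -0.3]
grip_width: 0.0852
grasp_force: 0.0
```

{"fn": "apply_moves", "kwargs": {
  "commands": [
    [0,0,-0.7,0],
    [0,0,-0.7,0],
    [0,0,-0.7,0],
    [0,0,-0.7,0],
    [0,0,0,0]
  ]
}}

```text
clock: 28.08
eef_pos: [0.592, -0.3807, 0.2874]
tool_rot: [0.972, 0.234, 0.003, 0.003]
ft_force: [-0.7, 1.0, 0.8]
grip_width: 0.085
grasp_force: 0.0
```

```bash
python3 -c "
from h import *
plan([.4565,-.2155,.27])
track()
c=bot.camera('scene');crop(c['image'],110,150,90,100,4,'pics/d.png')"
```

```text
tcp [ 0.592  -0.3807  0.2874] toolx [0.89  0.456 0.004] tooly [ 0.456 -0.89   0.007] t 28.0833 F [-0.7  1.   0.8]
units [ -2.27 -10.44   0.79]
top pale score 1.00 shift mm [0. 0.]
top tan score 1.00 shift mm [0. 0.]
top dark score 1.00 shift mm [0. 0.]
scene pale score 0.99 shift mm [0. 0.]
scene tan score 0.99 shift mm [0. 0.]
scene dark score 0.99 shift mm [0. 0.]
```

View pics/d.png

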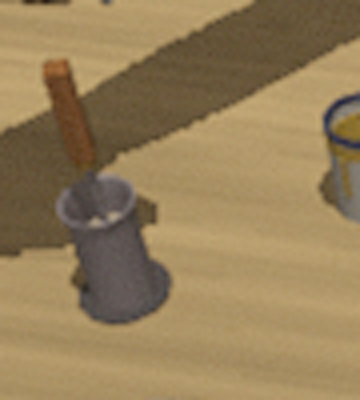

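The brush stands in the canister again. I'll turn the tool for the dark mug, which goes to hook 1 first.

{"fn": "apply_moves", "kwargs": {
  "commands": [
    [0,0,0,-0.11],
    [0,0,0,-0.11],
    [0,0,0,-0.11],
    [0,0,0,-0.11],
    [0,0,0,-0.11]
  ]
}}

```text
clock: 28.65
eef_pos: [0.5904, -0.3797, 0.2806]
tool_rot: [0.864, 0.503, -0.001, -0.001]
ft_force: [-0.2, 0.3, 0.9]
grip_width: 0.085
grasp_force: 0.0
```

{"fn": "apply_moves", "kwargs": {
  "commands": [
    [0,0,0,-0.11],
    [0,0,0,-0.11],
    [0,0,0,-0.11],
    [0,0,0,-0.11],
    [0,0,0,-0.11]
  ]
}}

```text
clock: 29.07
eef_pos: [0.5904, -0.3797, 0.2806]
tool_rot: [0.686, 0.728, -0.0, -0.001]
ft_force: [-0.1, 0.4, -0.4]
grip_width: 0.0854
grasp_force: 0.0
```

{"fn": "apply_moves", "kwargs": {
  "commands": [
    [0,0,0,-0.11],
    [0,0,0,-0.11],
    [0,0,0,-0.11],
    [0,0,0,-0.11],
    [0,0,0,-0.11]
  ]
}}

```text
clock: 29.48
eef_pos: [0.5904, -0.3797, 0.2806]
tool_rot: [0.451, 0.893, 0.0, -0.001]
ft_force: [-0.6, -0.3, 0.1]
grip_width: 0.0855
grasp_force: 0.0
```

{"fn": "apply_moves", "kwargs": {
  "commands": [
    [0,0,0,-0.11],
    [0,0,0,-0.11],
    [0,0,0,-0.11],
    [0,0,0,-0.11],
    [0,0,0,-0.05]
  ]
}}

```text
clock: 29.9
eef_pos: [0.5904, -0.3797, 0.2806]
tool_rot: [0.21, 0.978, 0.0, -0.001]
ft_force: [-0.4, 0.1, -0.3]
grip_width: 0.0853
grasp_force: 0.0
```

```bash
python3 -c "
from h import *
plan([.4557,-.0285,.25]);o=bot.get_obs();y=Ro.from_quat(o['tool_rot']).as_matrix()[:,1];print(np.degrees(np.arctan2(y[1],y[0])),o['joint_pos'])"
```

```text
tcp [ 0.5904 -0.3797  0.2806] toolx [-0.912  0.411  0.003] tooly [0.411 0.912 0.   ] t 29.9 F [-0.4  0.1 -0.3]
units [13.35 13.25  1.58]
65.76283748229875 [-5.71506526e-01  6.89685888e-01  7.77491016e-01  1.66144123e+00
 -1.52039922e-05 -1.48488787e-01]
```

{"fn": "apply_moves", "kwargs": {
  "commands": [
    [0.67,0.66,0,0],
    [0.67,0.66,0,0],
    [0.67,0.66,0,0],
    [0.67,0.66,0,0],
    [0.67,0.66,0,0]
  ]
}}

```text
clock: 30.32
eef_pos: [0.5563, -0.2911, 0.2807]
tool_rot: [0.212, 0.977, 0.0, -0.001]
ft_force: [0.1, 0.6, 0.4]
grip_width: 0.0857
grasp_force: 0.0
```

{"fn": "apply_moves", "kwargs": {
  "commands": [
    [0.67,0.66,0,0],
    [0.67,0.66,0,0],
    [0.67,0.66,0,0],
    [0.67,0.66,0,0],
    [0.67,0.66,0,0]
  ]
}}

```text
clock: 30.73
eef_pos: [0.5226, -0.2032, 0.281]
tool_rot: [0.212, 0.977, 0.0, -0.001]
ft_force: [0.3, 0.0, 0.5]
grip_width: 0.0855
grasp_force: 0.0
```

{"fn": "apply_moves", "kwargs": {
  "commands": [
    [0.67,0.66,0,0],
    [0.67,0.66,0,0],
    [0.67,0.66,0,0],
    [0.67,0.66,0,0],
    [0.67,0.66,0,0]
  ]
}}

```text
clock: 31.15
eef_pos: [0.4889, -0.1155, 0.2811]
tool_rot: [0.212, 0.977, 0.0, -0.001]
ft_force: [0.1, 0.0, 0.6]
grip_width: 0.0857
grasp_force: 0.0
```

{"fn": "apply_moves", "kwargs": {
  "commands": [
    [0.67,0.66,0,0],
    [0.67,0.66,0,0],
    [0.67,0.66,0,0],
    [0.67,0.66,0,0],
    [0.6,0.66,0,0]
  ]
}}

```text
clock: 31.57
eef_pos: [0.4564, -0.0283, 0.2812]
tool_rot: [0.212, 0.977, -0.0, -0.001]
ft_force: [0.4, 0.6, 0.3]
grip_width: 0.0854
grasp_force: 0.0
```

{"fn": "apply_moves", "kwargs": {
  "commands": [
    [0,0,0.5,0],
    [0,0,0.8,0],
    [0,0,0.8,0],
    [0,0,0.8,0],
    [0,0,0,0]
  ]
}}

```text
clock: 31.98
eef_pos: [0.4549, -0.0289, 0.2204]
tool_rot: [0.212, 0.977, -0.001, -0.004]
ft_force: [-0.0, -0.2, 0.2]
grip_width: 0.0852
grasp_force: 0.0
```

```bash
python3 -c "
from h import *
plan([.4557,-.0285,.073]);track(['dark'])"
```

```text
tcp [ 0.4549 -0.0289  0.2204] toolx [-0.91   0.415  0.007] tooly [ 0.415  0.91  -0.003] t 31.9833 F [-0.  -0.2  0.2]
units [-0.08  0.06  7.37]
top dark score 0.38 shift mm [ 73. -50.]
scene dark score 0.94 shift mm [0. 0.]
```

{"fn": "apply_moves", "kwargs": {
  "commands": [
    [0,0,0.6,0],
    [0,0,0.8,0],
    [0,0,0.8,0],
    [0,0,0.8,0],
    [0,0,0.8,0]
  ]
}}

```text
clock: 32.5
eef_pos: [0.4587, -0.0293, 0.1488]
tool_rot: [0.212, 0.977, 0.0, 0.001]
ft_force: [0.5, -0.0, -0.2]
grip_width: 0.0858
grasp_force: 0.0
```

{"fn": "apply_moves", "kwargs": {
  "commands": [
    [0,0,0.8,0],
    [0,0,0.8,0],
    [0,0,0.8,0],
    [0,0,0.7,0],
    [0,0,0.3,0]
  ]
}}

```text
clock: 32.92
eef_pos: [0.4576, -0.0293, 0.0795]
tool_rot: [0.212, 0.977, -0.0, -0.001]
ft_force: [-0.6, -0.7, 0.2]
grip_width: 0.0855
grasp_force: 0.0
```

{"fn": "apply_moves", "kwargs": {
  "commands": [
    [0,0,0,0],
    [0,0,0,0],
    [0,0,0,0],
    [0,0,0,0],
    [0,0,0,0]
  ]
}}

```text
clock: 33.33
eef_pos: [0.4586, -0.0293, 0.0812]
tool_rot: [0.212, 0.977, 0.0, 0.001]
ft_force: [-0.1, 0.3, 0.5]
grip_width: 0.0857
grasp_force: 0.0
```

{"fn": "apply_moves", "kwargs": {
  "commands": [
    [0,0,0,0],
    [0,0,0,0],
    [0,0,0,0],
    [0,0,0,0],
    [0,0,0,0]
  ],
  "claw": 1
}}

```text
clock: 33.75
eef_pos: [0.4583, -0.0296, 0.0814]
tool_rot: [0.212, 0.977, -0.0, 0.001]
ft_force: [-2.6, -1.1, 6.7]
grip_width: 0.0638
grasp_force: 64.5
```

{"fn": "apply_moves", "kwargs": {
  "commands": [
    [0,0,0,0],
    [0,0,0,0],
    [0,0,0,0],
    [0,0,0,0],
    [0,0,0,0]
  ]
}}

```text
clock: 34.17
eef_pos: [0.4583, -0.0296, 0.0814]
tool_rot: [0.212, 0.977, -0.0, 0.001]
ft_force: [-1.6, -1.2, 7.2]
grip_width: 0.0634
grasp_force: 64.4
```

{"fn": "apply_moves", "kwargs": {
  "commands": [
    [0,0,-0.4,0],
    [0,0,-0.8,0],
    [0,0,-0.8,0],
    [0,0,-0.8,0],
    [0,0,-0.8,0]
  ]
}}

```text
clock: 34.58
eef_pos: [0.4573, -0.0291, 0.153]
tool_rot: [0.212, 0.977, -0.0, -0.001]
ft_force: [0.5, -0.2, -1.6]
grip_width: 0.0632
grasp_force: 66.3
```

{"fn": "apply_moves", "kwargs": {
  "commands": [
    [0,0,-0.8,0],
    [0,0,-0.8,0],
    [0,0,-0.8,0],
    [0,0,-0.8,0],
    [0,0,-0.8,0]
  ]
}}

```text
clock: 35.0
eef_pos: [0.4572, -0.0291, 0.2331]
tool_rot: [0.212, 0.977, -0.0, -0.0]
ft_force: [0.2, 0.0, -1.9]
grip_width: 0.0631
grasp_force: 66.3
```

{"fn": "apply_moves", "kwargs": {
  "commands": [
    [0,0,-0.8,0],
    [0,0,-0.8,0],
    [0,0,-0.8,0],
    [0,0,-0.8,0],
    [0,0,-0.8,0.1]
  ]
}}

```text
clock: 35.42
eef_pos: [0.4572, -0.0291, 0.3131]
tool_rot: [0.264, 0.965, -0.0, -0.001]
ft_force: [0.2, 0.3, -2.2]
grip_width: 0.0634
grasp_force: 66.3
```

{"fn": "apply_moves", "kwargs": {
  "commands": [
    [0,0,0,0.1],
    [0,0,0,0.1],
    [0,0,0,0.1],
    [0,0,0,0.1],
    [0,0,0,0.1]
  ]
}}

```text
clock: 35.83
eef_pos: [0.4573, -0.0291, 0.3122]
tool_rot: [0.506, 0.863, -0.0, -0.001]
ft_force: [-0.3, -0.6, -1.4]
grip_width: 0.0632
grasp_force: 66.3
```

{"fn": "apply_moves", "kwargs": {
  "commands": [
    [0,0,0,0.1],
    [0,0,0,0.03],
    [0,0,0,0],
    [0,0,0,0],
    [0,0,0,0]
  ]
}}

```text
clock: 36.25
eef_pos: [0.4576, -0.0292, 0.3122]
tool_rot: [0.561, 0.828, -0.0, -0.0]
ft_force: [-0.7, 0.1, -2.1]
grip_width: 0.0632
grasp_force: 66.3
```

```bash
python3 -c "
from h import *
plan([.4751,.3140,.31]);o=bot.get_obs();y=Ro.from_quat(o['tool_rot']).as_matrix()[:,1];print(np.degrees(np.arctan2(y[1],y[0])))
track(['pale','tan'])"
```

```text
tcp [ 0.4576 -0.0292  0.3122] toolx [-0.37   0.929  0.   ] tooly [ 0.929  0.37  -0.   ] t 36.25 F [-0.7  0.1 -2.1]
units [15.61  7.17  0.11]
21.742349686021335
top pale score 0.96 shift mm [0. 0.]
top tan score 0.33 shift mm [-71.  72.]
scene pale score 0.84 shift mm [0. 0.]
scene tan score 0.99 shift mm [0. 0.]
```

{"fn": "apply_moves", "kwargs": {
  "commands": [
    [0.78,0.36,0,0],
    [0.78,0.36,0,0],
    [0.78,0.36,0,0],
    [0.78,0.36,0,0],
    [0.78,0.36,0,0]
  ]
}}

```text
clock: 36.77
eef_pos: [0.4624, 0.0573, 0.3123]
tool_rot: [0.561, 0.828, 0.0, -0.0]
ft_force: [1.3, -0.8, -2.2]
grip_width: 0.0631
grasp_force: 66.3
```

{"fn": "apply_moves", "kwargs": {
  "commands": [
    [0.78,0.36,0,0],
    [0.78,0.36,0,0],
    [0.78,0.36,0,0],
    [0.78,0.36,0,0],
    [0.78,0.36,0,0]
  ]
}}

```text
clock: 37.18
eef_pos: [0.467, 0.1432, 0.3123]
tool_rot: [0.561, 0.828, -0.0, -0.0]
ft_force: [0.3, 0.2, -1.9]
grip_width: 0.0634
grasp_force: 66.3
```

{"fn": "apply_moves", "kwargs": {
  "commands": [
    [0.78,0.36,0,0],
    [0.78,0.36,0,0],
    [0.78,0.36,0,0],
    [0.78,0.36,0,0],
    [0.78,0.36,0,0]
  ]
}}

```text
clock: 37.6
eef_pos: [0.4716, 0.229, 0.3122]
tool_rot: [0.561, 0.828, -0.0, -0.0]
ft_force: [-0.0, 0.2, -2.9]
grip_width: 0.0632
grasp_force: 66.3
```

{"fn": "apply_moves", "kwargs": {
  "commands": [
    [0.78,0.36,0,0],
    [0.78,0.36,0,0],
    [0.78,0.36,0,0],
    [0.78,0.36,0,0],
    [0.7,0.3,0,0]
  ]
}}

```text
clock: 38.02
eef_pos: [0.4757, 0.3131, 0.312]
tool_rot: [0.561, 0.828, -0.0, -0.0]
ft_force: [0.3, -0.3, -1.3]
grip_width: 0.063
grasp_force: 66.3
```

{"fn": "apply_moves", "kwargs": {
  "commands": [
    [0,0,0,0],
    [0,0,0.6,0],
    [0,0,0.6,0],
    [0,0,0.6,0],
    [0,0,0,0]
  ]
}}

```text
clock: 38.43
eef_pos: [0.4746, 0.3107, 0.2735]
tool_rot: [0.561, 0.828, -0.003, -0.001]
ft_force: [-0.6, 0.5, -2.4]
grip_width: 0.0631
grasp_force: 66.5
```

```bash
python3 -c "
from h import *
plan([.4751,.3140,.2165])
for n in ('scene','top'):
    c=bot.camera(n);pickle.dump(c,open(n+'2.pkl','wb'))
    if n=='top': a=c['image'][110:240,60:220]
    else: b=c['image'][120:250,270:430]
cv2.imwrite('pics/e.png',cv2.resize(np.hstack([a,b]),(800,325),interpolation=cv2.INTER_CUBIC))
"
```

```text
tcp [0.4746 0.3107 0.2735] toolx [-0.37   0.929 -0.001] tooly [ 0.929  0.37  -0.005] t 38.4333 F [-0.6  0.5 -2.4]
units [0.15 0.1  2.85]
```

View pics/e.png

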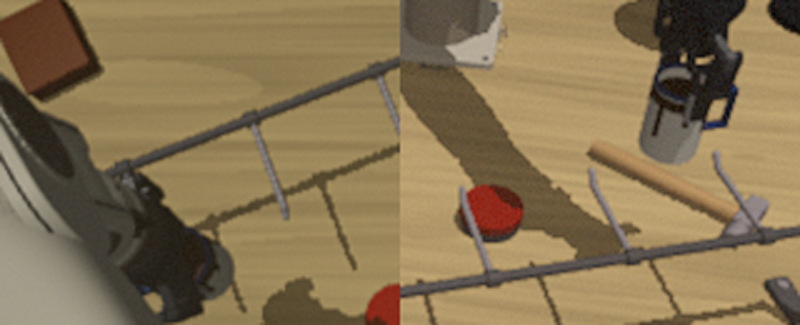

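```bash
python3 -c "
from h import *
c=pickle.load(open('scene2.pkl','rb'));t=np.array([.4746,.3107,.2735]);d=np.array([-.37,.929,0]);u=np.array([.929,.37,0])
H=t+d*(.0483)+[0,0,-.0814+.047]
print('handle pred px',proj(c,H),'obs',(270+319/2.5,120+107/2.5))
for n,y in(('h1',.145),('h2',0),('h3',-.145)):
    b=np.array([.641,.276,0])+y*d
    print(n,'root',proj(c,b+[0,0,.18]),'tip',proj(c,b-.119*u+[0,0,.193]))
print('obs roots',[(270+(x-400)/2.5,120+y/2.5) for x,y in((765,235),(631,256),(490,277))],'tips',[(270+(x-400)/2.5,120+y/2.5) for x,y in((716,155),(592,172),(464,192))])
# shift per px sensitivity
e=proj(c,H+.01*d)-proj(c,H);print('px per 10mm along d',e, 'along u',proj(c,H+.01*u)-proj(c,H))
"
```

```text
handle pred px [395.25937254 163.05038826] obs (397.6, 162.8)
h1 root [416.03406795 214.91338941] tip [395.97283869 181.08317327]
h2 root [362.39787773 223.04400137] tip [346.10387502 187.91142247]
h3 root [306.4042491 231.5319731] tip [294.2167045  195.01601227]
obs roots [(416.0, 214.0), (362.4, 222.4), (306.0, 230.8)] tips [(396.4, 182.0), (346.8, 188.8), (295.6, 196.8)]
px per 10mm along d [ 3.41802465 -0.44336928] along u [1.68421945 2.24770035]
```

Left panel: the mug is held at about (215,270), beside hook 1. Right panel: the handle opening is at (719,107) and the hook 1 tip at (716,155), so they line up. I'll descend and thread the hook.

{"fn": "apply_moves", "kwargs": {
  "commands": [
    [0.05,0,0.6,0],
    [0,0,0.7,0],
    [0,0,0.7,0],
    [0,0,0.7,0],
    [0,0,0.1,0]
  ]
}}

```text
clock: 38.95
eef_pos: [0.4747, 0.3121, 0.2188]
tool_rot: [0.561, 0.827, -0.001, -0.001]
ft_force: [-0.8, -0.2, -2.7]
grip_width: 0.0635
grasp_force: 66.5
```

{"fn": "apply_moves", "kwargs": {
  "commands": [
    [0,0,0,0],
    [0,0,0,0],
    [0,0,0,0],
    [0,0,0,0],
    [0,0,0,0]
  ]
}}

```text
clock: 39.37
eef_pos: [0.4758, 0.3132, 0.2213]
tool_rot: [0.561, 0.828, 0.001, 0.0]
ft_force: [0.6, 0.6, -3.4]
grip_width: 0.0632
grasp_force: 66.5
```

```bash
python3 -c "
from h import *
plan([.5327,.3369,.2165])"
```

```text
tcp [0.4758 0.3132 0.2213] toolx [-0.37   0.929  0.   ] tooly [0.929 0.37  0.002] t 39.3667 F [ 0.6  0.6 -3.4]
units [0.05 3.08 0.24]
```

{"fn": "apply_moves", "kwargs": {
  "commands": [
    [0,0,0.2,0],
    [0,0.2,0,0],
    [0,0.3,0,0],
    [0,0.3,0,0],
    [0,0.3,0,0]
  ]
}}

```text
clock: 39.78
eef_pos: [0.4966, 0.3214, 0.2163]
tool_rot: [0.561, 0.828, 0.0, 0.0]
ft_force: [-0.2, -0.4, -2.1]
grip_width: 0.0633
grasp_force: 66.5
```

{"fn": "apply_moves", "kwargs": {
  "commands": [
    [0,0.3,0,0],
    [0,0.3,0,0],
    [0,0.3,0,0],
    [0,0,0,0],
    [0,0,0,0]
  ]
}}

```text
clock: 40.2
eef_pos: [0.5128, 0.3277, 0.216]
tool_rot: [0.561, 0.827, -0.0, -0.0]
ft_force: [-0.9, -0.2, -2.6]
grip_width: 0.0633
grasp_force: 66.5
```

{"fn": "apply_moves", "kwargs": {
  "commands": [
    [0,0.3,0,0],
    [0,0.4,0,0],
    [0,0.4,0,0],
    [0,0,0,0],
    [0,0,0,0]
  ]
}}

```text
clock: 40.62
eef_pos: [0.5331, 0.3358, 0.2161]
tool_rot: [0.561, 0.828, -0.0, -0.0]
ft_force: [-0.7, 0.4, -2.1]
grip_width: 0.0634
grasp_force: 66.6
```

{"fn": "apply_moves", "kwargs": {
  "commands": [
    [0,0,0.2,0],
    [0,0,0.2,0],
    [0,0,0.2,0],
    [0,0,0,0],
    [0,0,0,0]
  ]
}}

```text
clock: 41.03
eef_pos: [0.5325, 0.3356, 0.2037]
tool_rot: [0.561, 0.828, -0.001, -0.0]
ft_force: [0.4, 0.7, -2.3]
grip_width: 0.0632
grasp_force: 66.6
```

```bash
python3 -c "
from h import *
plan([.5327,.3369,.1955])
c=bot.camera('scene');crop(c['image'],330,110,110,130,4,'pics/f.png')
track(['pale','tan'])"
```

```text
tcp [0.5325 0.3356 0.2037] toolx [-0.37   0.929 -0.   ] tooly [ 0.929  0.37  -0.001] t 41.0333 F [ 0.4  0.7 -2.3]
units [0.06 0.03 0.41]
top pale score 1.00 shift mm [0. 0.]
top tan score 0.95 shift mm [33. 11.]
scene pale score 0.99 shift mm [0. 0.]
scene tan score 0.88 shift mm [34.  9.]
```

View pics/f.png

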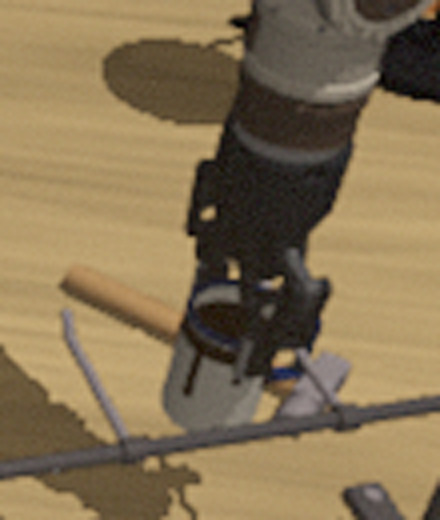

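The mug is beside hook 1 and the navy handle crosses the hook at about (285,375). No contact force shows. The tracker also reports that the tan mug was knocked by about (+33,+11) mm. I'll lower until the strap rests, then release.

{"fn": "apply_moves", "kwargs": {
  "commands": [
    [0,0,0.15,0],
    [0,0,0.15,0],
    [0,0,0,0],
    [0,0,0,0],
    [0,0,0,0]
  ]
}}

```text
clock: 41.6
eef_pos: [0.533, 0.3358, 0.1982]
tool_rot: [0.561, 0.828, -0.0, -0.0]
ft_force: [-0.3, 0.2, -1.8]
grip_width: 0.0634
grasp_force: 66.6
```

{"fn": "apply_moves", "kwargs": {
  "commands": [
    [0,0,0.1,0],
    [0,0,0,0],
    [0,0,0,0],
    [0,0,0,0],
    [0,0,0,0]
  ]
}}

```text
clock: 42.02
eef_pos: [0.533, 0.3359, 0.1964]
tool_rot: [0.561, 0.828, 0.0, 0.0]
ft_force: [0.1, -0.3, -2.5]
grip_width: 0.0635
grasp_force: 66.6
```

{"fn": "apply_moves", "kwargs": {
  "commands": [
    [0,0,0.1,0],
    [0,0,0,0],
    [0,0,0,0],
    [0,0,0,0],
    [0,0,0,0]
  ]
}}

```text
clock: 42.43
eef_pos: [0.5333, 0.336, 0.1947]
tool_rot: [0.561, 0.828, 0.0, 0.0]
ft_force: [0.9, -0.1, 0.3]
grip_width: 0.0628
grasp_force: 66.8
```

Contact shows at the expected height, so the hook carries the mug. Releasing.

{"fn": "apply_moves", "kwargs": {
  "commands": [
    [0,0,0,0],
    [0,0,0,0],
    [0,0,0,0],
    [0,0,0,0],
    [0,0,0,0]
  ],
  "claw": 0
}}

```text
clock: 42.85
eef_pos: [0.533, 0.3358, 0.1943]
tool_rot: [0.561, 0.828, -0.0, -0.0]
ft_force: [-0.2, -0.0, 0.1]
grip_width: 0.0855
grasp_force: 0.0
```

{"fn": "apply_moves", "kwargs": {
  "commands": [
    [0,0,0,0],
    [0,0,0,0],
    [0,0,-0.3,0],
    [0,0,-0.6,0],
    [0,0,-0.8,0]
  ]
}}

```text
clock: 43.27
eef_pos: [0.5323, 0.3354, 0.2276]
tool_rot: [0.561, 0.828, -0.001, -0.001]
ft_force: [-0.3, -0.2, 0.1]
grip_width: 0.0856
grasp_force: 0.0
```

{"fn": "apply_moves", "kwargs": {
  "commands": [
    [0,0,-0.8,0],
    [0,0,-0.8,0],
    [0,0,-0.8,0],
    [0,0,-0.8,0],
    [0,0,-0.8,0]
  ]
}}

```text
clock: 43.68
eef_pos: [0.5329, 0.3358, 0.3097]
tool_rot: [0.561, 0.828, 0.0, 0.0]
ft_force: [0.2, 0.6, 0.4]
grip_width: 0.0855
grasp_force: 0.0
```

```bash
python3 -c "
from h import *
plan([.4565,-.2155,.28])
c=bot.camera('scene');d=c['image'];e=bot.camera('top');pickle.dump(e,open('top3.pkl','wb'));pickle.dump(c,open('scene3.pkl','wb'))
f=lambda i,x,y,w,h,k:cv2.resize(i[y:y+h,x:x+w],(w*k,h*k),interpolation=cv2.INTER_CUBIC)
A=f(d,330,110,110,100,4);B=f(e['image'],300,130,90,100,4)
cv2.imwrite('pics/g.png',np.hstack([A,B]))
track()"
```

```text
tcp [0.5329 0.3358 0.3097] toolx [-0.37   0.929  0.   ] tooly [0.929 0.37  0.001] t 43.6833 F [0.2 0.6 0.4]
units [-24.2  -13.74   1.48]
top pale score 1.00 shift mm [0. 0.]
top tan score 0.95 shift mm [33. 11.]
top dark score 0.41 shift mm [12. 55.]
scene pale score 0.99 shift mm [0. 0.]
scene tan score 0.88 shift mm [34.  9.]
scene dark score 0.50 shift mm [86. 44.]
```

View pics/g.png

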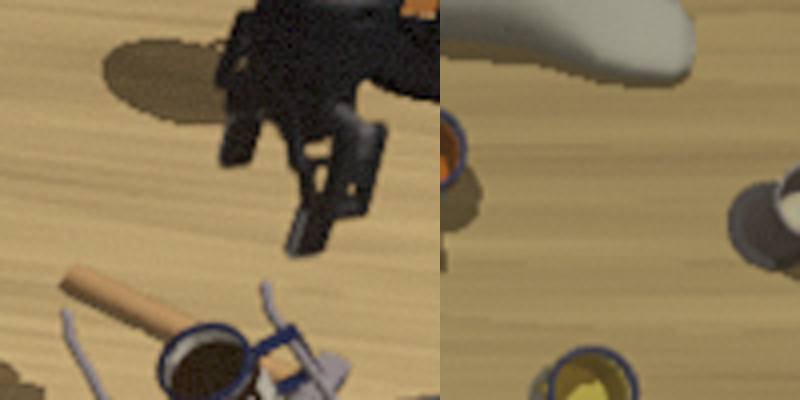

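The dark mug hangs on hook 1, with its handle around the hook at (290,350). Next is the pale mug, to hook 2.

{"fn": "apply_moves", "kwargs": {
  "commands": [
    [0,0,0,-0.1],
    [0,0,0,-0.1],
    [0,0,0,-0.1],
    [0,0,0,-0.09],
    [0,0,0,0]
  ]
}}

```text
clock: 44.3
eef_pos: [0.5325, 0.3355, 0.3065]
tool_rot: [0.381, 0.924, -0.001, -0.001]
ft_force: [-0.2, -0.3, -0.7]
grip_width: 0.0853
grasp_force: 0.0
```

```bash
python3 -c "
from h import *
plan([.4565,-.2155,.28])"
```

```text
tcp [0.5325 0.3355 0.3065] toolx [-0.709  0.705  0.001] tooly [ 0.705  0.709 -0.003] t 44.3 F [-0.2 -0.3 -0.7]
units [-16.73 -22.22   1.38]
```

{"fn": "apply_moves", "kwargs": {
  "commands": [
    [-0.6,-0.8,0,0],
    [-0.6,-0.8,0,0],
    [-0.6,-0.8,0,0],
    [-0.6,-0.8,0,0],
    [-0.6,-0.8,0,0]
  ]
}}

```text
clock: 44.72
eef_pos: [0.5183, 0.2358, 0.307]
tool_rot: [0.383, 0.924, -0.001, -0.001]
ft_force: [0.7, -0.3, 0.0]
grip_width: 0.0852
grasp_force: 0.0
```

{"fn": "apply_moves", "kwargs": {
  "commands": [
    [-0.6,-0.8,0,0],
    [-0.6,-0.8,0,0],
    [-0.6,-0.8,0,0],
    [-0.6,-0.8,0,0],
    [-0.6,-0.8,0,0]
  ]
}}

```text
clock: 45.13
eef_pos: [0.5043, 0.1367, 0.3072]
tool_rot: [0.383, 0.924, -0.001, -0.001]
ft_force: [0.5, 0.1, -0.3]
grip_width: 0.0854
grasp_force: 0.0
```

{"fn": "apply_moves", "kwargs": {
  "commands": [
    [-0.6,-0.8,0,0],
    [-0.6,-0.8,0,0],
    [-0.6,-0.8,0,0],
    [-0.6,-0.8,0,0],
    [-0.6,-0.8,0,0]
  ]
}}

```text
clock: 45.55
eef_pos: [0.4903, 0.0378, 0.3073]
tool_rot: [0.383, 0.924, -0.0, -0.001]
ft_force: [0.5, 0.3, 0.1]
grip_width: 0.0856
grasp_force: 0.0
```

{"fn": "apply_moves", "kwargs": {
  "commands": [
    [-0.6,-0.8,0,0],
    [-0.6,-0.8,0,0],
    [-0.6,-0.8,0,0],
    [-0.6,-0.8,0,0],
    [-0.6,-0.8,0,0]
  ]
}}

```text
clock: 45.97
eef_pos: [0.4763, -0.0611, 0.3073]
tool_rot: [0.383, 0.924, -0.0, -0.001]
ft_force: [-1.0, -0.1, -0.4]
grip_width: 0.0859
grasp_force: 0.0
```

{"fn": "apply_moves", "kwargs": {
  "commands": [
    [-0.6,-0.8,0,0],
    [-0.6,-0.8,0,0],
    [-0.6,-0.8,0,0],
    [-0.6,-0.8,0,0],
    [-0.6,-0.8,0,0]
  ]
}}

```text
clock: 46.38
eef_pos: [0.4623, -0.16, 0.3073]
tool_rot: [0.383, 0.924, -0.0, -0.001]
ft_force: [-0.0, 0.3, -0.7]
grip_width: 0.0853
grasp_force: 0.0
```

{"fn": "apply_moves", "kwargs": {
  "commands": [
    [-0.6,-0.8,0,0],
    [-0.6,-0.8,0,0],
    [-0.5,-0.6,0,0],
    [0,0,0.4,0],
    [0,0,0.6,0]
  ]
}}

```text
clock: 46.8
eef_pos: [0.4562, -0.2151, 0.2879]
tool_rot: [0.384, 0.923, 0.0, 0.0]
ft_force: [-0.3, -0.2, 0.6]
grip_width: 0.0853
grasp_force: 0.0
```

```bash
python3 -c "
from h import *
plan([.4565,-.2155,.078])
track(['pale','tan'])"
```

```text
tcp [ 0.4562 -0.2151  0.2879] toolx [-0.705  0.709 -0.001] tooly [0.709 0.705 0.001] t 46.8 F [-0.3 -0.2  0.6]
units [-2.000e-02 -1.000e-02  1.049e+01]
top pale score 0.94 shift mm [0. 0.]
top tan score 0.95 shift mm [33. 11.]
scene pale score 0.85 shift mm [0. 0.]
scene tan score 0.88 shift mm [34.  9.]
```

{"fn": "apply_moves", "kwargs": {
  "commands": [
    [0,0,0.8,0],
    [0,0,0.8,0],
    [0,0,0.8,0],
    [0,0,0.8,0],
    [0,0,0.8,0]
  ]
}}

```text
clock: 47.32
eef_pos: [0.4561, -0.2135, 0.2075]
tool_rot: [0.382, 0.924, 0.0, -0.0]
ft_force: [0.2, 0.4, -0.1]
grip_width: 0.0853
grasp_force: 0.0
```

{"fn": "apply_moves", "kwargs": {
  "commands": [
    [0,0,0.8,0],
    [0,0,0.8,0],
    [0,0,0.8,0],
    [0,0,0.8,0],
    [0,0,0.8,0]
  ]
}}

```text
clock: 47.73
eef_pos: [0.4561, -0.2135, 0.1275]
tool_rot: [0.382, 0.924, 0.0, -0.0]
ft_force: [-0.7, -0.3, 0.6]
grip_width: 0.0859
grasp_force: 0.0
```

{"fn": "apply_moves", "kwargs": {
  "commands": [
    [0,0,0.8,0],
    [0,0,0.8,0],
    [0,0,0.7,0],
    [0,0,0,0],
    [0,0,0,0]
  ]
}}

```text
clock: 48.15
eef_pos: [0.4555, -0.2135, 0.0818]
tool_rot: [0.382, 0.924, 0.0, -0.001]
ft_force: [0.7, 0.2, -0.6]
grip_width: 0.0853
grasp_force: 0.0
```

{"fn": "apply_moves", "kwargs": {
  "commands": [
    [0,0,0,0],
    [0,0,0,0],
    [0,0,0,0],
    [0,0,0,0],
    [0,0,0,0]
  ],
  "claw": 1
}}

```text
clock: 48.57
eef_pos: [0.4571, -0.215, 0.0842]
tool_rot: [0.382, 0.924, -0.0, 0.002]
ft_force: [-1.7, 0.3, 6.0]
grip_width: 0.0633
grasp_force: 65.2
```

{"fn": "apply_moves", "kwargs": {
  "commands": [
    [0,0,0,0],
    [0,0,0,0],
    [0,0,0,0],
    [0,0,0,0],
    [0,0,0,0]
  ]
}}

```text
clock: 48.98
eef_pos: [0.4571, -0.215, 0.0842]
tool_rot: [0.382, 0.924, -0.0, 0.002]
ft_force: [-1.4, -0.3, 5.8]
grip_width: 0.0631
grasp_force: 65.2
```

{"fn": "apply_moves", "kwargs": {
  "commands": [
    [0,0,-0.4,0],
    [0,0,-0.8,0],
    [0,0,-0.8,0],
    [0,0,-0.8,0],
    [0,0,-0.8,0]
  ]
}}

```text
clock: 49.4
eef_pos: [0.4561, -0.2143, 0.1557]
tool_rot: [0.382, 0.924, 0.0, 0.0]
ft_force: [0.4, -0.4, -1.4]
grip_width: 0.063
grasp_force: 66.0
```

{"fn": "apply_moves", "kwargs": {
  "commands": [
    [0,0,-0.8,0],
    [0,0,-0.8,0],
    [0,0,-0.8,0],
    [0,0,-0.8,0],
    [0,0,-0.8,0]
  ]
}}

```text
clock: 49.82
eef_pos: [0.4559, -0.2142, 0.2358]
tool_rot: [0.382, 0.924, 0.0, 0.0]
ft_force: [0.7, -0.3, -2.1]
grip_width: 0.0633
grasp_force: 66.0
```

{"fn": "apply_moves", "kwargs": {
  "commands": [
    [0,0,-0.8,0],
    [0,0,-0.8,0],
    [0,0,-0.8,0],
    [0,0,-0.8,0],
    [0,0,-0.8,0.09]
  ]
}}

```text
clock: 50.23
eef_pos: [0.4558, -0.2142, 0.3158]
tool_rot: [0.426, 0.905, 0.0, 0.0]
ft_force: [-0.3, 0.4, -1.1]
grip_width: 0.0629
grasp_force: 66.0
```

{"fn": "apply_moves", "kwargs": {
  "commands": [
    [0,0,0,0.1],
    [0,0,0,0.1],
    [0,0,0,0.1],
    [0,0,0,0],
    [0,0,0,0]
  ]
}}

```text
clock: 50.65
eef_pos: [0.456, -0.2143, 0.3147]
tool_rot: [0.56, 0.828, 0.0, 0.0]
ft_force: [0.3, 0.3, -1.2]
grip_width: 0.063
grasp_force: 66.0
```

```bash
python3 -c "
from h import *
plan([.5277,.1819,.31]);o=bot.get_obs();y=Ro.from_quat(o['tool_rot']).as_matrix()[:,1];print(np.degrees(np.arctan2(y[1],y[0])))
track(['pale','tan'])"
```

```text
tcp [ 0.456  -0.2143  0.3147] toolx [-0.372  0.928 -0.   ] tooly [0.928 0.372 0.   ] t 50.65 F [ 0.3  0.3 -1.2]
units [17.05 10.7   0.24]
21.83859310408851
top pale score 0.51 shift mm [ 23. -44.]
top tan score 0.95 shift mm [33. 11.]
scene pale score 0.37 shift mm [ -48. -107.]
scene tan score 0.88 shift mm [34.  9.]
```

{"fn": "apply_moves", "kwargs": {
  "commands": [
    [0.8,0.5,0,0],
    [0.8,0.5,0,0],
    [0.8,0.5,0,0],
    [0.8,0.5,0,0],
    [0.8,0.5,0,0]
  ]
}}

```text
clock: 51.17
eef_pos: [0.473, -0.1208, 0.3143]
tool_rot: [0.561, 0.828, -0.0, -0.0]
ft_force: [-0.2, 0.0, -1.6]
grip_width: 0.0632
grasp_force: 66.0
```

{"fn": "apply_moves", "kwargs": {
  "commands": [
    [0.8,0.5,0,0],
    [0.8,0.5,0,0],
    [0.8,0.5,0,0],
    [0.8,0.5,0,0],
    [0.8,0.5,0,0]
  ]
}}

```text
clock: 51.58
eef_pos: [0.4899, -0.0278, 0.3143]
tool_rot: [0.561, 0.828, -0.0, -0.0]
ft_force: [1.0, 0.2, -1.5]
grip_width: 0.0627
grasp_force: 66.0
```

{"fn": "apply_moves", "kwargs": {
  "commands": [
    [0.8,0.5,0,0],
    [0.8,0.5,0,0],
    [0.8,0.5,0,0],
    [0.8,0.5,0,0],
    [0.8,0.5,0,0]
  ]
}}

```text
clock: 52.0
eef_pos: [0.5068, 0.065, 0.3143]
tool_rot: [0.561, 0.828, -0.0, -0.0]
ft_force: [0.8, -0.1, -1.7]
grip_width: 0.0633
grasp_force: 66.0
```

{"fn": "apply_moves", "kwargs": {
  "commands": [
    [0.8,0.5,0,0],
    [0.8,0.5,0,0],
    [0.8,0.5,0,0],
    [0.8,0.5,0,0],
    [0.8,0.5,0,0]
  ]
}}

```text
clock: 52.42
eef_pos: [0.5237, 0.1578, 0.3143]
tool_rot: [0.561, 0.828, -0.0, -0.0]
ft_force: [0.0, -0.4, -2.4]
grip_width: 0.0633
grasp_force: 66.0
```

{"fn": "apply_moves", "kwargs": {
  "commands": [
    [0.8,0.5,0,0],
    [0.25,0.2,0,0],
    [0,0,0,0],
    [0,0,0.6,0],
    [0,0,0.6,0]
  ]
}}

```text
clock: 52.83
eef_pos: [0.5293, 0.1809, 0.2908]
tool_rot: [0.561, 0.828, 0.0, 0.001]
ft_force: [-1.1, 0.2, -2.0]
grip_width: 0.063
grasp_force: 66.1
```

{"fn": "apply_moves", "kwargs": {
  "commands": [
    [0,0,0.7,0],
    [0,0,0.7,0],
    [0,0,0.7,0],
    [0,0,0.7,0],
    [0,0,0.6,0]
  ]
}}

```text
clock: 53.25
eef_pos: [0.5285, 0.18, 0.2214]
tool_rot: [0.562, 0.827, -0.001, -0.0]
ft_force: [-0.0, -0.1, -1.6]
grip_width: 0.0631
grasp_force: 66.1
```

{"fn": "apply_moves", "kwargs": {
  "commands": [
    [0,0,0,0],
    [0,0,0,0],
    [0,0,0,0],
    [0,0,0,0],
    [0,0,0,0]
  ]
}}

```text
clock: 53.67
eef_pos: [0.5295, 0.1815, 0.2234]
tool_rot: [0.561, 0.828, 0.001, 0.001]
ft_force: [0.1, 0.2, -1.6]
grip_width: 0.063
grasp_force: 66.1
```

```bash
python3 -c "
from h import *
plan([.5277,.1819,.2192]);plan([.5853,.2048,.2192])"
```

```text
tcp [0.5295 0.1815 0.2234] toolx [-0.37   0.929 -0.   ] tooly [0.929 0.37  0.002] t 53.6667 F [ 0.1  0.2 -1.6]
units [ 0.05 -0.08  0.21]
tcp [0.5295 0.1815 0.2234] toolx [-0.37   0.929 -0.   ] tooly [0.929 0.37  0.002] t 53.6667 F [ 0.1  0.2 -1.6]
units [0.05 3.02 0.22]
```

{"fn": "apply_moves", "kwargs": {
  "commands": [
    [0,0,0.2,0],
    [0,0.2,0,0],
    [0,0.3,0,0],
    [0,0.3,0,0],
    [0,0.3,0,0]
  ]
}}

```text
clock: 54.08
eef_pos: [0.5502, 0.19, 0.2183]
tool_rot: [0.561, 0.828, 0.0, 0.0]
ft_force: [0.5, 0.9, -1.6]
grip_width: 0.0632
grasp_force: 66.1
```

{"fn": "apply_moves", "kwargs": {
  "commands": [
    [0,0.3,0,0],
    [0,0.3,0,0],
    [0,0.3,0,0],
    [0,0,0,0],
    [0,0,0,0]
  ]
}}

```text
clock: 54.5
eef_pos: [0.5663, 0.1964, 0.218]
tool_rot: [0.561, 0.828, -0.0, -0.0]
ft_force: [0.1, 0.1, -1.7]
grip_width: 0.063
grasp_force: 66.2
```

{"fn": "apply_moves", "kwargs": {
  "commands": [
    [0,0.3,0,0],
    [0,0.4,0,0],
    [0,0.3,0,0],
    [0,0,0,0],
    [0,0,0,0]
  ]
}}

```text
clock: 54.92
eef_pos: [0.5848, 0.2037, 0.2181]
tool_rot: [0.561, 0.828, -0.0, -0.0]
ft_force: [0.4, 0.3, -1.7]
grip_width: 0.0628
grasp_force: 66.2
```

{"fn": "apply_moves", "kwargs": {
  "commands": [
    [0,0,0.3,0],
    [0,0,0.3,0],
    [0,0,0.3,0],
    [0,0,0,0],
    [0,0,0,0]
  ]
}}

```text
clock: 55.33
eef_pos: [0.584, 0.2034, 0.1993]
tool_rot: [0.561, 0.828, -0.001, -0.001]
ft_force: [0.1, -0.9, -1.8]
grip_width: 0.0627
grasp_force: 66.2
```

{"fn": "apply_moves", "kwargs": {
  "commands": [
    [0,0,0.05,0],
    [0,0,0.05,0],
    [0,0,0,0],
    [0,0,0,0],
    [0,0,0,0]
  ]
}}

```text
clock: 55.75
eef_pos: [0.5848, 0.2037, 0.1985]
tool_rot: [0.561, 0.828, 0.0, 0.0]
ft_force: [0.2, 1.0, -2.0]
grip_width: 0.0631
grasp_force: 66.2
```

{"fn": "apply_moves", "kwargs": {
  "commands": [
    [0,0,0.05,0],
    [0,0,0.05,0],
    [0,0,0,0],
    [0,0,0,0],
    [0,0,0,0]
  ]
}}

```text
clock: 56.17
eef_pos: [0.5849, 0.2037, 0.1969]
tool_rot: [0.561, 0.828, 0.0, 0.0]
ft_force: [0.3, -1.2, 1.6]
grip_width: 0.0628
grasp_force: 66.5
```

{"fn": "apply_moves", "kwargs": {
  "commands": [
    [0,0,0,0],
    [0,0,0,0],
    [0,0,0,0],
    [0,0,0,0],
    [0,0,0,0]
  ],
  "claw": 0
}}

```text
clock: 56.58
eef_pos: [0.5846, 0.2038, 0.1962]
tool_rot: [0.561, 0.828, -0.0, -0.0]
ft_force: [0.6, -0.5, -0.2]
grip_width: 0.0854
grasp_force: 0.0
```

{"fn": "apply_moves", "kwargs": {
  "commands": [
    [0,0,0,0],
    [0,0,0,0],
    [0,0,-0.3,0],
    [0,0,-0.6,0],
    [0,0,-0.8,0]
  ]
}}

```text
clock: 57.0
eef_pos: [0.5839, 0.2035, 0.2297]
tool_rot: [0.561, 0.828, -0.001, -0.001]
ft_force: [0.2, 0.1, 1.0]
grip_width: 0.0855
grasp_force: 0.0
```

{"fn": "apply_moves", "kwargs": {
  "commands": [
    [0,0,-0.8,0],
    [0,0,-0.8,0],
    [0,0,-0.8,0],
    [0,0,-0.8,0],
    [0,0,-0.8,0]
  ]
}}

```text
clock: 57.42
eef_pos: [0.5846, 0.2037, 0.3117]
tool_rot: [0.561, 0.828, 0.0, 0.0]
ft_force: [-0.1, 0.1, 0.9]
grip_width: 0.0853
grasp_force: 0.0
```

```bash
python3 -c "
from h import *
c=bot.camera('scene');e=bot.camera('top');pickle.dump(e,open('top4.pkl','wb'));pickle.dump(c,open('scene4.pkl','wb'))
f=lambda i,x,y,w,h,k:cv2.resize(i[y:y+h,x:x+w],(w*k,h*k),interpolation=cv2.INTER_CUBIC)
A=f(c['image'],300,120,130,140,3);B=f(e['image'],270,145,50,50,8);C=f(c['image'],190,200,50,50,8)
cv2.imwrite('pics/h.png',np.hstack([A,np.vstack([cv2.resize(B,(300,300)),cv2.resize(C,(300,300))])[:A.shape[0]] if 0 else np.vstack([A[:0]]) if 0 else cv2.copyMakeBorder(B,0,20,0,0,cv2.BORDER_CONSTANT)]))
track(['tan'])"
```

```text
top tan score 0.95 shift mm [33. 11.]
scene tan score 0.88 shift mm [34.  9.]
```

View pics/h.png

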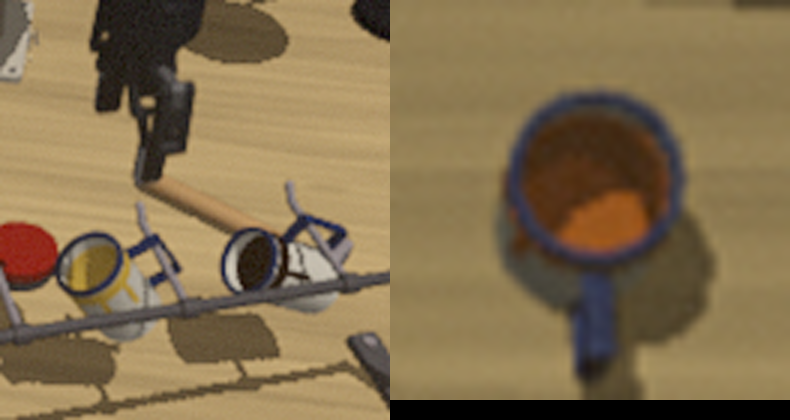

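Left panel: the pale mug hangs on hook 2 and the dark mug on hook 1. Right panel: the tan rim centre is at (598,178), with the handle running down to about (592,350).

```bash
python3 -c "
from h import *
e=pickle.load(open('top4.pkl','rb'));N=lambda x,y:(270+(x-390+.5)/8-.5,145+(y+.5)/8-.5)
A=ray(e,*N(598,178),.09);q=ray(e,*N(592,350),.073)-A
print(A,np.degrees(np.arctan2(q[1],q[0])),np.hypot(*q[:2]))
o=bot.get_obs();print(o['joint_pos'])
plan([A[0]-.001,A[1]+.001,.31])"
```

```text
[ 0.63473637 -0.100043    0.09      ] 178.29907605486468 0.06090655084603823
[ 3.35246048e-01  4.79915967e-01  4.98046478e-01  1.58788984e+00
 -5.29497879e-06  1.52747188e+00]
tcp [0.5849 0.2038 0.3105] toolx [-0.37   0.929 -0.   ] tooly [0.929 0.37  0.001] t 57.6167 F [-0.3  1.5  0.4]
units [-14.97  -3.33   0.02]
```

{"fn": "apply_moves", "kwargs": {
  "commands": [
    [0,0,0,-0.1],
    [0,0,0,-0.1],
    [0,0,0,-0.1],
    [0,0,0,-0.1],
    [0,0,0,-0.1]
  ]
}}

```text
clock: 58.03
eef_pos: [0.584, 0.2035, 0.3084]
tool_rot: [0.326, 0.945, -0.001, -0.001]
ft_force: [-0.1, -0.4, -0.4]
grip_width: 0.0852
grasp_force: 0.0
```

{"fn": "apply_moves", "kwargs": {
  "commands": [
    [0,0,0,-0.1],
    [0,0,0,-0.1],
    [0,0,0,-0.1],
    [0,0,0,-0.1],
    [0,0,0,-0.1]
  ]
}}

```text
clock: 58.45
eef_pos: [0.5841, 0.2035, 0.3084]
tool_rot: [0.07, 0.998, -0.001, -0.001]
ft_force: [-0.0, 0.9, 0.1]
grip_width: 0.0851
grasp_force: 0.0
```

{"fn": "apply_moves", "kwargs": {
  "commands": [
    [0,0,0,-0.1],
    [0,0,0,-0.01],
    [0,0,0,0],
    [0,0,0,0],
    [0,0,0,0]
  ]
}}

```text
clock: 58.87
eef_pos: [0.5845, 0.2037, 0.3098]
tool_rot: [0.016, 1.0, -0.0, -0.0]
ft_force: [0.3, 0.1, 0.2]
grip_width: 0.0856
grasp_force: 0.0
```

```bash
python3 -c "
from h import *
plan([.6345,-.0995,.31])"
```

```text
tcp [0.5845 0.2037 0.3098] toolx [-1.     0.031  0.001] tooly [ 0.031  1.    -0.   ] t 58.8667 F [0.3 0.1 0.2]
units [-2.970e+00 -1.507e+01 -1.000e-02]
```

{"fn": "apply_moves", "kwargs": {
  "commands": [
    [-0.15,-0.75,0,0],
    [-0.15,-0.75,0,0],
    [-0.15,-0.75,0,0],
    [-0.15,-0.75,0,0],
    [-0.15,-0.75,0,0]
  ]
}}

```text
clock: 59.28
eef_pos: [0.5977, 0.126, 0.3105]
tool_rot: [0.016, 1.0, -0.0, 0.0]
ft_force: [-0.5, -0.7, -0.7]
grip_width: 0.0851
grasp_force: 0.0
```

{"fn": "apply_moves", "kwargs": {
  "commands": [
    [-0.15,-0.75,0,0],
    [-0.15,-0.75,0,0],
    [-0.15,-0.75,0,0],
    [-0.15,-0.75,0,0],
    [-0.15,-0.75,0,0]
  ]
}}

```text
clock: 59.7
eef_pos: [0.6103, 0.0506, 0.3105]
tool_rot: [0.016, 1.0, -0.0, 0.0]
ft_force: [0.2, -0.5, -0.2]
grip_width: 0.0852
grasp_force: 0.0
```

{"fn": "apply_moves", "kwargs": {
  "commands": [
    [-0.15,-0.75,0,0],
    [-0.15,-0.75,0,0],
    [-0.15,-0.75,0,0],
    [-0.15,-0.75,0,0],
    [-0.15,-0.75,0,0]
  ]
}}

```text
clock: 60.12
eef_pos: [0.6232, -0.0241, 0.3103]
tool_rot: [0.015, 1.0, 0.0, 0.0]
ft_force: [-0.5, -0.9, 0.2]
grip_width: 0.0857
grasp_force: 0.0
```

{"fn": "apply_moves", "kwargs": {
  "commands": [
    [-0.15,-0.75,0,0],
    [-0.15,-0.75,0,0],
    [-0.15,-0.75,0,0],
    [-0.15,-0.75,0,0],
    [-0.15,-0.8,0,0]
  ]
}}

```text
clock: 60.53
eef_pos: [0.6359, -0.1003, 0.3103]
tool_rot: [0.015, 1.0, 0.0, 0.0]
ft_force: [0.4, -0.2, 0.9]
grip_width: 0.0854
grasp_force: 0.0
```

{"fn": "apply_moves", "kwargs": {
  "commands": [
    [0,0,0,0],
    [0,0,0,0],
    [0,0,0.4,0],
    [0,0,0.6,0],
    [0,0,0,0]
  ]
}}

```text
clock: 60.95
eef_pos: [0.6347, -0.0979, 0.2875]
tool_rot: [0.014, 1.0, 0.0, -0.002]
ft_force: [-0.0, 0.6, -0.8]
grip_width: 0.0857
grasp_force: 0.0
```

```bash
python3 -c "
from h import *
plan([.6345,-.0995,.08])
track(['tan'])"
```

```text
tcp [ 0.6347 -0.0979  0.2875] toolx [-1.     0.028  0.004] tooly [0.029 1.    0.001] t 60.95 F [-0.   0.6 -0.8]
units [-0.04 -0.09 10.37]
top tan score 0.31 shift mm [89. 55.]
scene tan score 0.86 shift mm [34.  9.]
```

{"fn": "apply_moves", "kwargs": {
  "commands": [
    [0,-0.05,0.8,0],
    [0,0,0.8,0],
    [0,0,0.8,0],
    [0,0,0.8,0],
    [0,0,0.8,0]
  ]
}}

```text
clock: 61.47
eef_pos: [0.636, -0.0994, 0.2105]
tool_rot: [0.014, 1.0, -0.0, 0.001]
ft_force: [0.1, 0.3, 0.5]
grip_width: 0.0854
grasp_force: 0.0
```

{"fn": "apply_moves", "kwargs": {
  "commands": [
    [0,0,0.8,0],
    [0,0,0.8,0],
    [0,0,0.8,0],
    [0,0,0.8,0],
    [0,0,0.8,0]
  ]
}}

```text
clock: 61.88
eef_pos: [0.6362, -0.0994, 0.1305]
tool_rot: [0.014, 1.0, -0.0, 0.001]
ft_force: [-0.7, -0.8, 0.1]
grip_width: 0.0853
grasp_force: 0.0
```

{"fn": "apply_moves", "kwargs": {
  "commands": [
    [0,0,0.8,0],
    [0,0,0.8,0],
    [0,0,0.8,0],
    [0,0,0,0],
    [0,0,0,0]
  ]
}}

```text
clock: 62.3
eef_pos: [0.6353, -0.0994, 0.082]
tool_rot: [0.015, 1.0, 0.0, -0.001]
ft_force: [-0.4, -0.3, -0.1]
grip_width: 0.0854
grasp_force: 0.0
```

{"fn": "apply_moves", "kwargs": {
  "commands": [
    [0,0,0,0],
    [0,0,0,0],
    [0,0,0,0],
    [0,0,0,0],
    [0,0,0,0]
  ],
  "claw": 1
}}

```text
clock: 62.72
eef_pos: [0.6376, -0.1001, 0.0848]
tool_rot: [0.015, 1.0, -0.0, 0.003]
ft_force: [0.8, 0.5, 6.0]
grip_width: 0.0626
grasp_force: 66.4
```

{"fn": "apply_moves", "kwargs": {
  "commands": [
    [0,0,0,0],
    [0,0,0,0],
    [0,0,0,0],
    [0,0,0,0],
    [0,0,0,0]
  ]
}}

```text
clock: 63.13
eef_pos: [0.6376, -0.1001, 0.0849]
tool_rot: [0.015, 1.0, -0.0, 0.003]
ft_force: [0.6, -1.2, 6.5]
grip_width: 0.0627
grasp_force: 66.4
```

{"fn": "apply_moves", "kwargs": {
  "commands": [
    [0,0,-0.4,0],
    [0,0,-0.8,0],
    [0,0,-0.8,0],
    [0,0,-0.8,0],
    [0,0,-0.8,0]
  ]
}}

```text
clock: 63.55
eef_pos: [0.6349, -0.0999, 0.1547]
tool_rot: [0.015, 1.0, 0.0, -0.001]
ft_force: [0.5, -0.2, -2.1]
grip_width: 0.0625
grasp_force: 66.0
```

{"fn": "apply_moves", "kwargs": {
  "commands": [
    [0,0,-0.8,0],
    [0,0,-0.8,0],
    [0,0,-0.8,0],
    [0,0,-0.8,0],
    [0,0,-0.8,0]
  ]
}}

```text
clock: 63.97
eef_pos: [0.6349, -0.0998, 0.2348]
tool_rot: [0.015, 1.0, 0.0, -0.001]
ft_force: [-0.1, 0.1, -2.5]
grip_width: 0.0627
grasp_force: 66.0
```

{"fn": "apply_moves", "kwargs": {
  "commands": [
    [0,0,-0.8,0],
    [0,0,-0.8,0],
    [0,0,-0.8,0],
    [0,0,-0.8,0],
    [0,0,-0.8,0.1]
  ]
}}

```text
clock: 64.38
eef_pos: [0.6349, -0.0999, 0.3148]
tool_rot: [0.068, 0.998, 0.0, -0.001]
ft_force: [0.0, 0.4, -0.9]
grip_width: 0.063
grasp_force: 66.1
```

{"fn": "apply_moves", "kwargs": {
  "commands": [
    [0,0,0,0.1],
    [0,0,0,0.1],
    [0,0,0,0.1],
    [0,0,0,0.1],
    [0,0,0,0.1]
  ]
}}

```text
clock: 64.8
eef_pos: [0.635, -0.0999, 0.314]
tool_rot: [0.326, 0.946, -0.0, -0.001]
ft_force: [0.2, -0.0, -2.1]
grip_width: 0.0627
grasp_force: 66.1
```

{"fn": "apply_moves", "kwargs": {
  "commands": [
    [0,0,0,0.1],
    [0,0,0,0.1],
    [0,0,0,0.1],
    [0,0,0,0.1],
    [0,0,0,0.1]
  ]
}}

```text
clock: 65.22
eef_pos: [0.635, -0.0999, 0.314]
tool_rot: [0.559, 0.829, -0.0, -0.001]
ft_force: [-0.2, 1.4, -1.5]
grip_width: 0.063
grasp_force: 66.1
```

{"fn": "apply_moves", "kwargs": {
  "commands": [
    [0,0,0,0.01],
    [0,0,0,0],
    [0,0,0,0],
    [0,0,0,0],
    [0,0,0,0]
  ]
}}

```text
clock: 65.63
eef_pos: [0.6356, -0.0999, 0.3143]
tool_rot: [0.561, 0.828, -0.0, -0.0]
ft_force: [0.5, -0.1, -1.6]
grip_width: 0.063
grasp_force: 66.0
```

```bash
python3 -c "
from h import *
plan([.5826,.0443,.31]);o=bot.get_obs();y=Ro.from_quat(o['tool_rot']).as_matrix()[:,1];print(np.degrees(np.arctan2(y[1],y[0])))"
```

```text
tcp [ 0.6356 -0.0999  0.3143] toolx [-0.371  0.929  0.   ] tooly [ 0.929  0.371 -0.   ] t 65.6333 F [ 0.5 -0.1 -1.6]
units [7.68 0.21 0.21]
21.74843133432339
```

{"fn": "apply_moves", "kwargs": {
  "commands": [
    [0.75,0.02,0,0],
    [0.77,0.02,0,0],
    [0.77,0.02,0,0],
    [0.77,0.02,0,0],
    [0.77,0.02,0,0]
  ]
}}

```text
clock: 66.05
eef_pos: [0.6088, -0.0272, 0.3143]
tool_rot: [0.561, 0.828, 0.0, -0.0]
ft_force: [0.2, 0.4, -1.7]
grip_width: 0.0631
grasp_force: 66.1
```

{"fn": "apply_moves", "kwargs": {
  "commands": [
    [0.77,0.02,0,0],
    [0.77,0.02,0,0],
    [0.77,0.02,0,0],
    [0.77,0.02,0,0],
    [0.77,0.02,0,0]
  ]
}}

```text
clock: 66.47
eef_pos: [0.582, 0.0458, 0.3144]
tool_rot: [0.561, 0.828, 0.0, 0.0]
ft_force: [-0.2, -0.2, -2.0]
grip_width: 0.0626
grasp_force: 66.1
```

{"fn": "apply_moves", "kwargs": {
  "commands": [
    [0,0,0,0],
    [0,0,0,0],
    [0,0,0.6,0],
    [0,0,0.6,0],
    [0,0,0,0]
  ]
}}

```text
clock: 66.88
eef_pos: [0.5817, 0.0437, 0.2878]
tool_rot: [0.562, 0.827, -0.002, -0.002]
ft_force: [-1.0, -0.4, -1.8]
grip_width: 0.0627
grasp_force: 66.2
```

{"fn": "apply_moves", "kwargs": {
  "commands": [
    [0,0,0.7,0],
    [0,0,0.7,0],
    [0,0,0.7,0],
    [0,0,0.7,0],
    [0,0,0.6,0]
  ]
}}

```text
clock: 67.3
eef_pos: [0.5827, 0.0437, 0.2218]
tool_rot: [0.562, 0.827, -0.0, 0.0]
ft_force: [0.3, 0.4, -1.5]
grip_width: 0.0627
grasp_force: 66.3
```

{"fn": "apply_moves", "kwargs": {
  "commands": [
    [0,0,0,0],
    [0,0,0,0],
    [0,0,0,0],
    [0,0,0,0],
    [0,0,0,0]
  ]
}}

```text
clock: 67.72
eef_pos: [0.5833, 0.0442, 0.2235]
tool_rot: [0.561, 0.827, 0.001, 0.001]
ft_force: [0.8, -0.2, -1.4]
grip_width: 0.0631
grasp_force: 66.3
```

```bash
python3 -c "
from h import *
plan([.5826,.0443,.2199]);plan([.6402,.0673,.2199])"
```

```text
tcp [0.5833 0.0442 0.2235] toolx [-0.37   0.929 -0.001] tooly [0.929 0.37  0.002] t 67.7167 F [ 0.8 -0.2 -1.4]
units [ 0.02 -0.03  0.18]
tcp [0.5833 0.0442 0.2235] toolx [-0.37   0.929 -0.001] tooly [0.929 0.37  0.002] t 67.7167 F [ 0.8 -0.2 -1.4]
units [0.02 3.07 0.19]
```

{"fn": "apply_moves", "kwargs": {
  "commands": [
    [0,0,0.2,0],
    [0,0.2,0,0],
    [0,0.3,0,0],
    [0,0.3,0,0],
    [0,0.3,0,0]
  ]
}}

```text
clock: 68.13
eef_pos: [0.6038, 0.0528, 0.2183]
tool_rot: [0.561, 0.828, 0.0, 0.0]
ft_force: [-0.4, 0.2, -1.9]
grip_width: 0.063
grasp_force: 66.3
```

{"fn": "apply_moves", "kwargs": {
  "commands": [
    [0,0.3,0,0],
    [0,0.3,0,0],
    [0,0.3,0,0],
    [0,0,0,0],
    [0,0,0,0]
  ]
}}

```text
clock: 68.55
eef_pos: [0.62, 0.0592, 0.218]
tool_rot: [0.561, 0.828, -0.0, -0.0]
ft_force: [0.1, 0.4, -2.0]
grip_width: 0.0629
grasp_force: 66.3
```

{"fn": "apply_moves", "kwargs": {
  "commands": [
    [0,0.3,0,0],
    [0,0.4,0,0],
    [0,0.3,0,0],
    [0,0,0,0],
    [0,0,0,0]
  ]
}}

```text
clock: 68.97
eef_pos: [0.6384, 0.0665, 0.2181]
tool_rot: [0.561, 0.828, -0.0, -0.0]
ft_force: [0.7, 0.0, -2.0]
grip_width: 0.0631
grasp_force: 66.4
```

{"fn": "apply_moves", "kwargs": {
  "commands": [
    [0,0,0.3,0],
    [0,0,0.3,0],
    [0,0,0.3,0],
    [0,0,0,0],
    [0,0,0,0]
  ]
}}

```text
clock: 69.38
eef_pos: [0.6378, 0.0663, 0.1996]
tool_rot: [0.561, 0.828, -0.0, -0.001]
ft_force: [0.5, -0.3, -2.1]
grip_width: 0.0629
grasp_force: 66.4
```

{"fn": "apply_moves", "kwargs": {
  "commands": [
    [0,0,0.05,0],
    [0,0,0.05,0],
    [0,0,0,0],
    [0,0,0,0],
    [0,0,0,0]
  ]
}}

```text
clock: 69.8
eef_pos: [0.6384, 0.0664, 0.1986]
tool_rot: [0.561, 0.828, 0.0, 0.0]
ft_force: [-0.3, 0.7, -0.7]
grip_width: 0.0629
grasp_force: 66.5
```

{"fn": "apply_moves", "kwargs": {
  "commands": [
    [0,0,0.05,0],
    [0,0,0.05,0],
    [0,0,0,0],
    [0,0,0,0],
    [0,0,0,0]
  ]
}}

```text
clock: 70.22
eef_pos: [0.6385, 0.0662, 0.1971]
tool_rot: [0.561, 0.828, 0.0, 0.001]
ft_force: [-2.1, -2.4, 4.9]
grip_width: 0.0632
grasp_force: 67.0
```

Contact again. I'll release, rise and let the mugs settle.

{"fn": "apply_moves", "kwargs": {
  "commands": [
    [0,0,0,0],
    [0,0,0,0],
    [0,0,0,0],
    [0,0,0,0],
    [0,0,0,0]
  ],
  "claw": 0
}}

```text
clock: 70.63
eef_pos: [0.6383, 0.0666, 0.1958]
tool_rot: [0.561, 0.828, -0.0, -0.0]
ft_force: [0.4, -0.6, 0.5]
grip_width: 0.0854
grasp_force: 0.0
```

{"fn": "apply_moves", "kwargs": {
  "commands": [
    [0,0,0,0],
    [0,0,0,0],
    [0,0,-0.3,0],
    [0,0,-0.6,0],
    [0,0,-0.8,0]
  ]
}}

```text
clock: 71.05
eef_pos: [0.6376, 0.0664, 0.2296]
tool_rot: [0.561, 0.828, -0.001, -0.001]
ft_force: [-0.3, 0.0, 0.2]
grip_width: 0.0853
grasp_force: 0.0
```

{"fn": "apply_moves", "kwargs": {
  "commands": [
    [0,0,-0.8,0],
    [0,0,-0.8,0],
    [0,0,-0.8,0],
    [0,0,-0.8,0],
    [0,0,-0.8,0]
  ]
}}

```text
clock: 71.47
eef_pos: [0.6383, 0.0664, 0.3117]
tool_rot: [0.561, 0.828, 0.0, 0.0]
ft_force: [0.4, 0.5, 0.4]
grip_width: 0.0857
grasp_force: 0.0
```

{"fn": "apply_moves", "kwargs": {
  "commands": [
    [0,-0.8,0,0],
    [0,-0.8,0,0],
    [0,-0.8,0,0],
    [0,-0.8,0,0],
    [0,-0.8,0,0]
  ]
}}

```text
clock: 71.88
eef_pos: [0.5633, 0.0366, 0.3109]
tool_rot: [0.561, 0.828, 0.0, 0.0]
ft_force: [0.3, -0.1, 0.6]
grip_width: 0.0852
grasp_force: 0.0
```

{"fn": "apply_moves", "kwargs": {
  "commands": [
    [0,-0.8,0,0],
    [0,-0.8,0,0],
    [0,-0.8,0,0],
    [0,-0.8,0,0],
    [0,-0.8,0,0]
  ]
}}

```text
clock: 72.3
eef_pos: [0.4889, 0.007, 0.311]
tool_rot: [0.561, 0.828, 0.0, 0.0]
ft_force: [0.2, -0.3, 0.3]
grip_width: 0.0856
grasp_force: 0.0
```

{"fn": "apply_moves", "kwargs": {
  "commands": [
    [0,0,0,0],
    [0,0,0,0],
    [0,0,0,0],
    [0,0,0,0],
    [0,0,0,0]
  ]
}}

```text
clock: 72.72
eef_pos: [0.4903, 0.0076, 0.3101]
tool_rot: [0.561, 0.828, 0.0, -0.0]
ft_force: [0.2, 0.4, -0.2]
grip_width: 0.0853
grasp_force: 0.0
```

{"fn": "apply_moves", "kwargs": {
  "commands": [
    [0,0,0,0],
    [0,0,0,0],
    [0,0,0,0],
    [0,0,0,0],
    [0,0,0,0]
  ]
}}

```text
clock: 73.13
eef_pos: [0.4897, 0.0073, 0.3102]
tool_rot: [0.561, 0.828, -0.0, -0.0]
ft_force: [0.2, -0.5, -0.4]
grip_width: 0.0855
grasp_force: 0.0
```

{"fn": "apply_moves", "kwargs": {
  "commands": [
    [0,0,0,0],
    [0,0,0,0],
    [0,0,0,0],
    [0,0,0,0],
    [0,0,0,0]
  ]
}}

```text
clock: 73.55
eef_pos: [0.4897, 0.0073, 0.3103]
tool_rot: [0.561, 0.828, 0.0, 0.0]
ft_force: [0.8, 0.1, -0.3]
grip_width: 0.0855
grasp_force: 0.0
```

{"fn": "apply_moves", "kwargs": {
  "commands": [
    [0,0,0,0],
    [0,0,0,0],
    [0,0,0,0],
    [0,0,0,0],
    [0,0,0,0]
  ]
}}

```text
clock: 73.97
eef_pos: [0.4897, 0.0073, 0.3103]
tool_rot: [0.561, 0.828, -0.0, 0.0]
ft_force: [0.2, -0.8, 0.1]
grip_width: 0.0854
grasp_force: 0.0
```

{"fn": "apply_moves", "kwargs": {
  "commands": [
    [0,0,0,0],
    [0,0,0,0],
    [0,0,0,0],
    [0,0,0,0],
    [0,0,0,0]
  ]
}}

```text
clock: 74.38
eef_pos: [0.4897, 0.0073, 0.3103]
tool_rot: [0.561, 0.828, -0.0, -0.0]
ft_force: [-0.2, -0.3, 0.4]
grip_width: 0.0853
grasp_force: 0.0
```

```bash
python3 -c "
from h import *
c=bot.camera('scene');crop(c['image'],110,130,330,170,2.4,'pics/i.png')"
```

```text
(no output)
```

View pics/i.png

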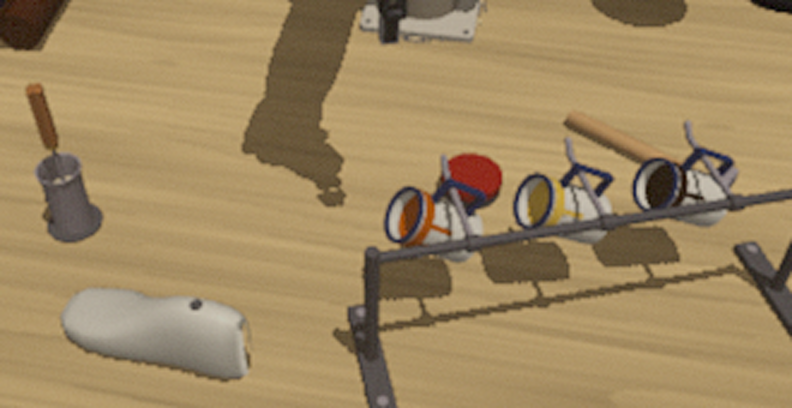

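All three mugs hang on separate hooks, at (435,215), (560,200) and (690,185). The brush stands in its canister at (45,130), and the shoe last, tin and hammer are undisturbed. I'll let the swaying settle and hand in.

{"fn": "apply_moves", "kwargs": {
  "commands": [
    [0,0,0,0],
    [0,0,0,0],
    [0,0,0,0],
    [0,0,0,0],
    [0,0,0,0]
  ]
}}

```text
clock: 74.85
eef_pos: [0.4897, 0.0073, 0.3103]
tool_rot: [0.561, 0.828, 0.0, 0.0]
ft_force: [0.0, 0.1, -0.3]
grip_width: 0.0851
grasp_force: 0.0
```

{"fn": "apply_moves", "kwargs": {
  "commands": [
    [0,0,0,0],
    [0,0,0,0],
    [0,0,0,0],
    [0,0,0,0],
    [0,0,0,0]
  ]
}}

```text
clock: 75.27
eef_pos: [0.4897, 0.0073, 0.3103]
tool_rot: [0.561, 0.828, 0.0, -0.0]
ft_force: [-0.5, 0.1, -1.2]
grip_width: 0.0856
grasp_force: 0.0
```

{"fn": "apply_moves", "kwargs": {
  "commands": [
    [0,0,0,0],
    [0,0,0,0],
    [0,0,0,0],
    [0,0,0,0],
    [0,0,0,0]
  ]
}}

```text
clock: 75.68
eef_pos: [0.4897, 0.0073, 0.3103]
tool_rot: [0.561, 0.828, 0.0, 0.0]
ft_force: [-0.4, 0.0, -0.4]
grip_width: 0.0855
grasp_force: 0.0
```

{"fn": "apply_moves", "kwargs": {
  "commands": [
    [0,0,0,0],
    [0,0,0,0],
    [0,0,0,0],
    [0,0,0,0],
    [0,0,0,0]
  ]
}}

```text
clock: 76.1
eef_pos: [0.4897, 0.0073, 0.3103]
tool_rot: [0.561, 0.828, -0.0, -0.0]
ft_force: [-0.2, 0.1, -0.0]
grip_width: 0.0858
grasp_force: 0.0
```

```bash
python3 -c "
from workcell import bot
print(bot.job_done())"
```

```text
the job is handed in; nothing more can be done
None
```

I scrubbed the three mugs from palest to darkest, stood the brush back in its canister, hung each mug on its own hook and handed the job in at about 76 s; the hand-in returned no verdict.

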